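# Bolt the vial holder to the slotted base plate

## Task

Fasten the vial holder to the slotted base plate with the T-bolt that stands in the wooden block: lower the bolt's head lengthwise into the open part of the slot until it is down on the slot's floor, then slide the bolt along the slot until its stem is home in the notch of the holder's foot. Only then turn the knob clockwise (seen from above) until the head has turned square across the slot, and keep turning until the washer clamps the foot firmly but not with brute force. Press gently all the while, leave the holder where it stands, do not disturb the jar, beaker and vial, and let go of the knob at the end.

Things in the scene. Friction and masses are not known exactly. Their poses are not given: they have to be found in the camera images.
- plate: Fixed aluminium base plate flat on the bench, 270 x 120 x 26 mm. Origin: centre of its underside; x along its T-slot towards the end where the holder stands, z up. The slot is on the centre line (y = 0), open at both ends: mouth 16 mm wide through lips 10 mm thick (z 16 to 26 mm), below it a channel 38 mm wide, 10 mm high, its floor at z = 6 mm.
- slot_open (a point): Point on the slot's centre line, level with the plate's top face, in the open part of the slot, 80 mm from the plate's centre on the side away from the holder block. Axes as the plate's.
- holder: Loose vial holder, 0.9 kg, standing on the plate over the slot, its x along the plate's x: a white block 60 x 100 x 34 mm (x = 30 to 90 mm) with three capped vials (72 mm high over all) and a notched dark steel foot 60 wide x 10 mm thick (x = -45 to 30 mm). A key in the slot guides it; a push of some 5 N along the slot moves it. Origin: underside of the foot, over the slot's centre line.
- notch_seat (a point): Point level with the top of the foot where the bolt's axis lies when the stem is fully home against the notch's closed end: holder x = -18 mm, 48 mm from the white block. Axes as the holder's.
- notch_mouth (a point): Middle of the notch's open end at the tip of the foot, level with its top (36 mm above the bench): the notch is 14 mm wide, opens to the holder's -x and is 32 mm deep.
- block: Fixed wooden parking block 52 x 36 x 22 mm with an oblong pocket 34 x 18 mm along its x, floor 6 mm above the bench, in which the bolt's head stands. Origin: centre of its underside.
- bolt: Loose steel T-bolt standing upright, about 0.12 kg with washer and knob. Origin: centre of the underside of its head; z up along its stem. Head 30 mm long (along x), 11 mm wide, 8 mm high; stem 10 mm in diameter. Standing on the slot's floor its origin is 6 mm above the plate's underside; clamped, with the head up against the lips, about 8 mm.
- bolt_neck (a point): Middle of the neck above the bolt's head (9 mm high, 12.5 mm above the bolt's origin): coned from 11 to 14 mm, then 14 by 15 mm with two opposite corners rounded off. In the slot's mouth (1 mm of play each side) it lets the bolt turn clockwise seen from above by a quarter turn (stop at about 94 degrees) but only about 9 degrees the other way.
- washer_ref (a point): Point on the bolt's axis 32 mm above its origin, about where the washer's underside is at the start (32 mm, up to 1 mm more or less, by how far the knob is screwed on). With the bolt on the slot's floor it is 2 mm above the foot's top. While the knob runs on its stiff thread the neck rubs in the slot's mouth and holds the bolt against lifting with up to about 8 N.
- washer: Steel washer under the knob, 28 mm in diameter, 4 mm thick; origin: centre of its underside. It does not turn on the bolt; it moves down it 3 mm per rad of clockwise turn of the knob on the thread. The thread is stiff (0.09 N m): a free bolt turns along with the knob; once the bolt is stopped, the knob runs on the thread. A knob held at a fixed height draws the bolt up instead.
- knob_mid (a point): Centre of the black hexagonal knob, 32 mm across flats (37 over corners), 32 mm high, on the bolt's axis, 24 mm above the washer's underside. Its y axis is square to one pair of flats; flats repeat every 60 degrees. After the quarter turn it takes 1 to 1.7 rad more until washer and head meet foot and lips; each further 0.1 rad adds about 7 N of clamping force (15 to 35 N is firm).
- jar: White jar with black lid, 60 mm in diameter, 100 mm high, a bystander. Origin: centre of its underside.
- beaker: Glass cup, 64 mm in diameter, 80 mm high, a bystander. Origin: centre of its underside.
- vial: Small amber vial with blue cap, 28 mm in diameter, 60 mm high, a bystander. Origin: centre of its underside.
Things that resemble listed ones, but are neither listed nor needed, are in the scene too. What is shaped like the holder but blue or red is not meant.

How it is judged:
On the way, in this order (a step that is already met when the one before it is completed fails the run):
1. the bolt's head is down in the slot's channel, lengthwise, still short of the notch's end (z of bolt in the frame of plate between 0.003 and 0.0085 m and angle between the x axis of bolt and the x axis of plate, either way round below 0.3 rad and horizontal distance between bolt and notch_seat above 0.02 m and y of bolt in the frame of plate between -0.004 and 0.004 m), for 0.1 s.
2. the bolt's stem is home in the notch, its head still lengthwise in the slot (horizontal distance between bolt and notch_seat below 0.006 m and z of bolt in the frame of plate below 0.01 m and angle between the x axis of bolt and the x axis of plate, either way round below 0.4 rad and y of bolt in the frame of plate between -0.004 and 0.004 m), for 0.1 s.
3. the head is turned square across the slot (angle between the x axis of bolt and the y axis of plate, either way round below 0.3 rad and horizontal distance between bolt and notch_seat below 0.008 m), for 0.1 s.
At the end, for the whole second after the job is handed in: The washer presses the holder's foot with more than 8 N; the bolt's head is square across the slot to within 0.3 rad, its axis within 8 mm of the notch seat, upright to 0.1 rad and at rest; the holder is within 10 mm of where it stood (all of step 3 and contact force between washer and holder above 8 N and distance of holder from where it was at the start of the episode below 0.01 m and angle between bolt's own z axis and vertical below 0.1 rad and linear speed of bolt below 0.01 m/s); the robot touches nothing.
It fails at once if the bolt or its washer is forced against plate or holder with more than 50 N (contact force between bolt and plate above 50 N or contact force between bolt and holder above 50 N).
It fails at once if the holder is shoved more than 10 mm (distance of holder from where it was at the start of the episode above 0.01 m).
It fails at once if a bystander is disturbed (distance of any of jar, beaker, vial from where it was at the start of the episode above 0.02 m).
It also fails if it takes over 72 s, if anything falls off the work surface, if the arm or the gripper's body presses on something with over 40 N, if the wrist force passes 120 N, or if a joint passes its speed limit or range.

## Robot

A 7-joint arm with a two-finger parallel gripper is mounted at the origin on the work surface. World frame = base frame: x ahead of the robot, y to its left, z up, the work surface at z = 0. Lengths are in m, angles in rad, forces in N, time in s.
With the tool pointing down it reaches from about 0.4 to 0.85 m from the base axis. Payload 10.4 kg.
Tool frame: the origin (TCP) lies between the finger pads; the fingertips stand ahead of it and the grasp point (between the pads) lies 6 mm ahead of it (finger_overhang is the z of the fingertips in the tool frame, in m); z points along the fingers, y is the direction in which the jaws open and shut (so a half turn about z gives the same grasp; the last joint's range is limited). The gripper opens to 85 mm and grips with 20 to 120 N. Pads are 22 mm wide; open, the fingers measure 114 mm over their backs; the gripper's body (76 mm by 85 mm) begins 54 mm behind the grasp point. The pads swing forward as they close: fully open they stand 13 mm farther back than shut.
Start: joints at [-1.137, 0.332, -0.065, 1.46, 0.022, 1.35, -0.088], TCP at [0.276, 0.561, 0.22] pointing down, gripper open.
Joint ranges: [-2.6, 2.6], [-0.5, 2.12], [-1.47, 1.34], [0.16, 2.42], [-1.27, 4.41], [0.06, 2.06], [-2.6, 2.6]. Speed limits (rad/s): [2.22, 2.22, 2.79, 2.79, 3.14, 3.14, 3.14].

## Interface

Orientations are given as a unit quaternion [x, y, z, w].
In Python, from workcell import * gives the robot as it stands.
- The arm moves only by the shell command python3 -m creep 'ROWS' [FORCE]. ROWS is JSON, a list of rows, each a list of 7 numbers: the turn, a rotation vector about the tool's x, y, z in rad, then the shift along the tool's x, y, z in mm, then the closure in counts, from 0 (fully open) to 255 (shut). In form: [[wx, wy, wz, dx, dy, dz, claw], ...]. A call has 1 to 8 rows; each row shifts and turns the commanded pose from where the row before left it, along the tool's axes as they then stand; what a row does not reach is not made up. A row lasts 1/10 s, in which the tool goes at most 50 mm and 8.59 degrees, less where a joint would pass 70% of its speed; a pose out of reach is approached as far as the arm can. A call is refused whole if a number of a shift passes 50 or a number of a turn 0.15, either way. A call with a gripper value outside its range is refused whole. The fingers move at their own pace and stop on an object; FORCE is the grip in N (left out, the last holds). Time passes only in rows, so rows that do not move let the fingers close. It gives the time, the measured TCP pose, the force and the opening at its end, in the units of the state.
- get_obs(): the state, without advancing time (a new reading comes with each control period).
- camera(name): name is "side" or "top"; returns (picture, depth): 480x640x3 uint8, blue, green, red; 480x640 float32, m along the optical axis (not along the pixel's ray), 0 where there is no reading.
- camera_model(name): a dict with "camera_matrix" (3x3 intrinsics, pixels), "R" (3x3) and "t" (3): a world point X has camera coordinates R X + t. Camera axes: x right, y down, z forward; pixel columns grow to the right and rows downward; lengths in m; the calibration is good to about 2 mm. A picture is of the moment at which its call begins. camera_model takes no time and is no camera call.
- hand_in(): hands the job in, once; it reports no verdict.
The state is a dict: "clock": time; "joint_pos": joint angles; "joint_velocities": joint speeds; "tau": joint torques, N m; "position": TCP position; "ee_rot": TCP orientation; "ft_force": force on the tool from outside, world axes, zero at the start; "torque": the same for the moment, N m; "grip_width": opening from 0.0 (shut) to 1.0 (fully open).
Only numpy, scipy, OpenCV 4.12 (cv2) and the standard library are available. Lean on these libraries where they do the work, as an engineer would, in place of code of your own. Each camera call takes 0.05 s, during which the arm holds its last target.

## Working session

There is one attempt and no reset: what is moved stays moved. The work goes in short steps, Python scripts to look and compute and a shell command to move; the robot and the scene stay as the last step left them, time stands still between calls to the robot, and variables do not carry over. Pictures are saved under pics/ and viewed, and the job is handed in when it is done.

```bash
ls; mkdir -p pics
python3 - <<'E'
from workcell import *
import cv2,numpy as np
np.set_printoptions(precision=4,suppress=True)
o=get_obs();print(o)
for n in("side","top"):
    p,d=camera(n);cv2.imwrite(f"pics/{n}0.png",p);np.save(f"pics/{n}0.npy",d)
    print(n,camera_model(n))
E
```

```text
pics
{'clock': 0.0, 'joint_pos': array([-1.1366,  0.3329, -0.0647,  1.4609,  0.0216,  1.3499, -0.0885]), 'joint_velocities': array([-0.0006,  0.0003,  0.0016, -0.0022, -0.0019,  0.0005,  0.0011]), 'tau': array([  0.0001, -62.5445,   0.0491, -39.1615,   0.0163,   0.0099,
        -0.    ]), 'position': array([0.2755, 0.5606, 0.2195]), 'ee_rot': array([ 0.2264,  0.974 , -0.0007, -0.0001]), 'ft_force': array([0.0541, 0.7765, 0.4327]), 'torque': array([-0.0944, -0.0293,  0.0407]), 'grip_width': 0.997870724858432}
side {'camera_matrix': array([[453.7763,   0.    , 317.3991],
       [  0.    , 453.7763, 239.0515],
       [  0.    ,   0.    ,   1.    ]]), 'R': array([[ 0.9954, -0.0938, -0.0198],
       [-0.0742, -0.6232, -0.7785],
       [ 0.0607,  0.7764, -0.6273]]), 't': array([-0.5886, -0.0032,  1.072 ])}
top {'camera_matrix': array([[514.8982,   0.    , 316.9395],
       [  0.    , 514.8982, 237.4898],
       [  0.    ,   0.    ,   1.    ]]), 'R': array([[ 0.0106, -0.9997, -0.0219],
       [-0.9899, -0.0074, -0.1415],
       [ 0.1413,  0.0231, -0.9897]]), 't': array([-0.1235,  0.5862,  1.0951])}
```

View pics/side0.png

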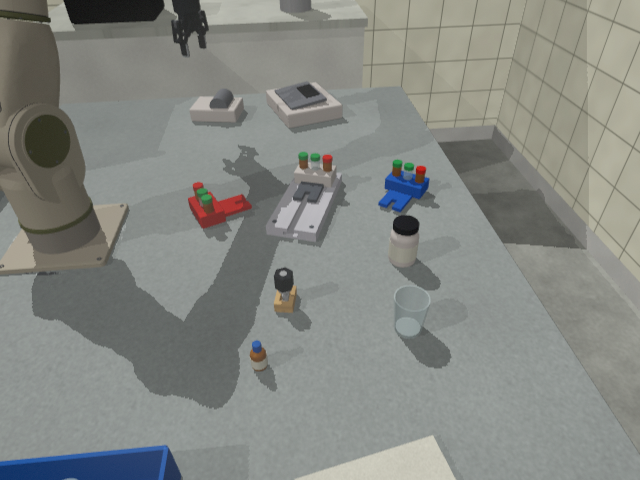

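View pics/top0.png

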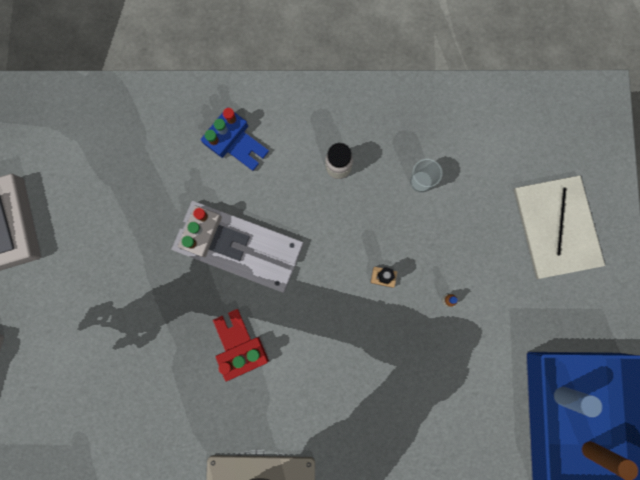

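The side view shows the bolt and block at about (285,290), the plate at (305,205) and the white holder at (315,170). In the top view the bolt is at (386,275), the plate centre at about (240,245) and the white holder at (195,230). Next I'll look at enlarged crops.

Run:
```python
import cv2
s=cv2.imread("pics/side0.png");t=cv2.imread("pics/top0.png")
def crop(im,x,y,w,h,k,n): cv2.imwrite(n,cv2.resize(im[y:y+h,x:x+w],None,fx=k,fy=k,interpolation=cv2.INTER_CUBIC))
crop(t,165,190,150,110,5,"pics/c1.png")
crop(t,360,250,60,50,10,"pics/c2.png")
crop(s,255,140,100,110,5,"pics/c3.png")
crop(s,260,255,50,65,9,"pics/c4.png")
```

```text
(no output)
```

View pics/c1.png

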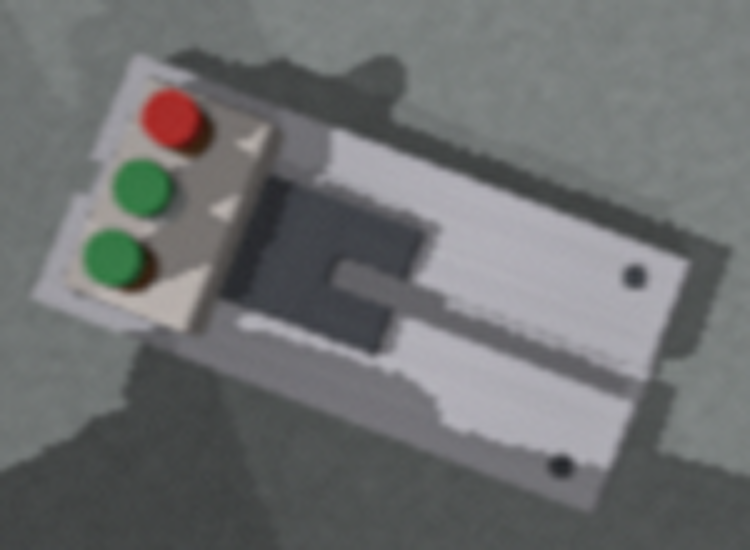

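View pics/c2.png

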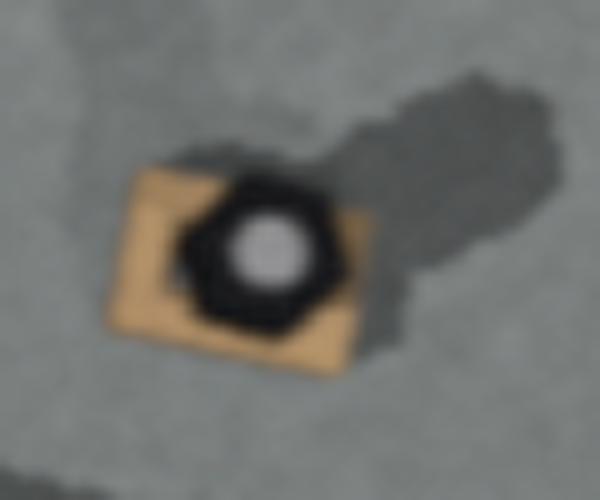

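View pics/c3.png

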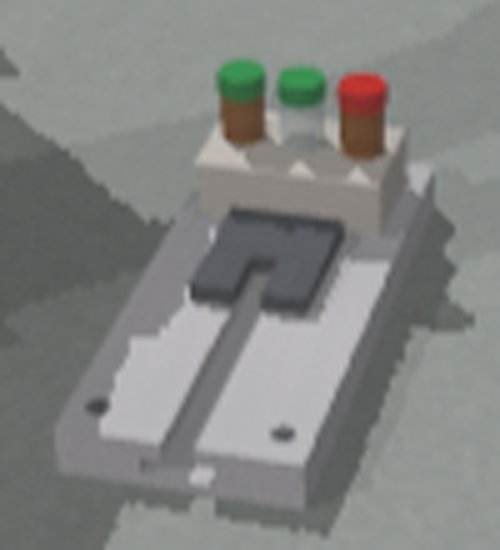

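View pics/c4.png

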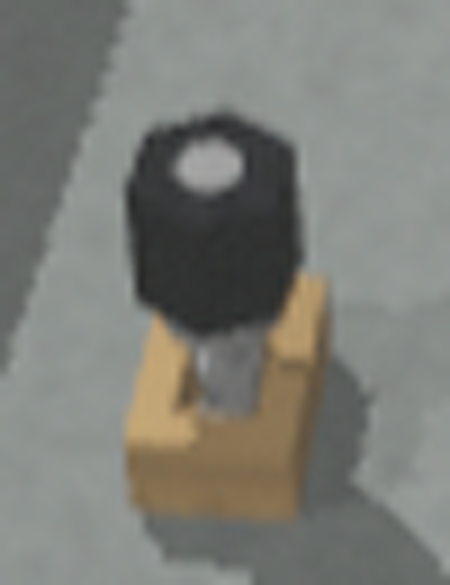

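```bash
cat > h.py <<'E'
from workcell import *
import cv2,numpy as np
from scipy.optimize import least_squares
from scipy.spatial.transform import Rotation as Ro
np.set_printoptions(precision=4,suppress=True)
M={n:camera_model(n) for n in("side","top")}
def uc(u,v,x0,y0,k): return np.array([x0+(u+.5)/k-.5,y0+(v+.5)/k-.5])
def proj(n,X):
    m=M[n];c=np.atleast_2d(X)@m["R"].T+m["t"];c=c@m["camera_matrix"].T;return c[:,:2]/c[:,2:]
def ray(n,uv):
    m=M[n];d=m["R"].T@np.linalg.solve(m["camera_matrix"],[uv[0],uv[1],1]);return -m["R"].T@m["t"],d
def onz(n,uv,z):
    c,d=ray(n,uv);return c+d*(z-c[2])/d[2]
def tri(a,b):
    f=lambda X:np.r_[proj("top",X)[0]-a,proj("side",X)[0]-b]
    r=least_squares(f,[.5,0,.05]);return r.x,r.fun
E
python3 - <<'E'
from h import *
for n in M: print(n,ray(n,(0,0))[0])
X,r=tri(uc(270,250,360,250,10),uc(210,165,260,255,9));print("knobtop",X,r)
c1=lambda u,v:uc(u,v,165,190,5); c3=lambda u,v:uc(u,v,255,140,5);c2=lambda u,v:uc(u,v,360,250,10)
for p in [(137,55),(690,260),(593,510),(35,297)]: print("plate top",onz("top",c1(*p),.026))
for p in [(60,432),(305,465),(430,170)]: print("plate side",onz("side",c3(*p),.026))
for p in [(440,225),(380,352),(345,275)]: print("foot top",onz("top",c1(*p),.036))
for p in [(197,285),(310,300),(345,228)]: print("foot side",onz("side",c3(*p),.036))
print("tri plate corner near",tri(c1(593,510),c3(60,432)),tri(c1(690,260),c3(305,465)))
for p in [(140,168),(372,212),(342,375),(108,325)]: print("block",onz("top",c2(*p),.022))
d=np.load("pics/top0.npy");D=np.load("pics/side0.npy")
def dp(n,D,uv):
    c,dd=ray(n,uv);u,v=np.round(uv).astype(int);return c+dd*D[v,u]
print("depth knob",dp("top",d,c2(270,250)),dp("side",D,uc(210,165,260,255,9)))
print("plate",dp("top",d,c1(500,240)),dp("top",d,c1(500,400)),"foot",dp("top",d,c1(300,230)),"blk", dp("top",d,c2(140,250)))
E
```

```text
side [ 0.5206 -0.8896  0.6582]
top [ 0.4268 -0.1444  1.1641]
knobtop [ 0.5036 -0.2661  0.0799] [ 0.0179  0.2386  0.209  -0.037 ]
plate top [0.6717 0.1666 0.026 ]
plate top [ 0.5798 -0.0859  0.026 ]
plate top [ 0.4683 -0.0447  0.026 ]
plate top [0.5608 0.2075 0.026 ]
plate side [ 0.4696 -0.0452  0.026 ]
plate side [ 0.5799 -0.0833  0.026 ]
plate side [0.6705 0.1661 0.026 ]
foot top [0.5933 0.025  0.036 ]
foot top [0.5365 0.0499 0.036 ]
foot top [0.5706 0.0666 0.036 ]
foot side [0.539  0.0544 0.036 ]
foot side [0.5933 0.0343 0.036 ]
foot side [0.6173 0.0977 0.036 ]
tri plate corner near (array([ 0.469 , -0.0446,  0.0255]), array([-0.0228, -0.2666, -0.2766,  0.0473])) (array([ 0.5796, -0.086 ,  0.0281]), array([-0.0011, -0.0417, -0.0414,  0.0084]))
block [ 0.5262 -0.244   0.022 ]
block [ 0.5169 -0.2952  0.022 ]
block [ 0.4809 -0.2882  0.022 ]
block [ 0.4914 -0.2368  0.022 ]
depth knob [ 0.5042 -0.2662  0.0793] [ 0.5032 -0.2664  0.0801]
plate [ 0.5881 -0.0008  0.0269] [ 0.5166 -0.0023  0.025 ] foot [0.5905 0.0872 0.037 ] blk [ 0.5078 -0.2437  0.0242]
```

```bash
cat > knob.py <<'E'
from h import *
def sil(n,c,yaw,ztop,zb,k=8,x0=0,y0=0,w=60,h=60):
    R=.037/2*1.0
    a=yaw+np.deg2rad(30)*0+np.arange(6)*np.pi/3+np.pi/6+np.pi/2-0  # corners 30deg off flats normal(y axis)
    P=np.vstack([np.c_[c[0]+R*np.cos(a),c[1]+R*np.sin(a),np.full(6,z)] for z in(ztop,zb)])
    q=proj(n,P); q=((q-[x0,y0]+.5)*k).astype(np.float32)
    hull=cv2.convexHull(q); m=np.zeros((h*k,w*k),np.uint8); cv2.fillConvexPoly(m,np.round(hull).astype(np.int32),255)
    return cv2.resize(m,(w,h),interpolation=cv2.INTER_AREA)/255.
E
python3 - <<'E'
from knob import *
ims={"top":(cv2.imread("pics/top0.png"),356,245),"side":(cv2.imread("pics/side0.png"),258,250)}
obs={}
for n,(im,x,y) in ims.items():
    g=im[y:y+60,x:x+60].max(2).astype(float)
    obs[n]=g
    cv2.imwrite(f"pics/k_{n}.png",cv2.resize(np.clip(g*2.5,0,255).astype(np.uint8),None,fx=9,fy=9,interpolation=cv2.INTER_CUBIC))
for n,(im,x,y) in ims.items():
    g=obs[n]; best=[]
    for yaw in range(0,60,3):
        b=None
        for dx in np.arange(-3,3.1,1.):
          for dy in np.arange(-3,3.1,1.):
            c=(.5036+dx/1e3,-.2661+dy/1e3)
            m=sil(n,c,np.deg2rad(yaw),.0785,.0465,x0=x,y0=y)
            # dark fraction: value 25 knob vs bg
            dark=np.clip((75-g)/50,0,1)
            # fill grey disc
            u=proj(n,[.5036,-.2661,.0795])[0]-[x,y]
            yy,xx=np.mgrid[:60,:60]; dark[np.hypot(xx-u[0],yy-u[1])<6]=1
            e=((m-dark)**2).sum()
            if b is None or e<b[0]: b=(e,dx,dy)
        best.append((b[0],yaw,b[1],b[2]))
    best.sort();print(n,[tuple(np.round(q,1)) for q in best[:6]])
E
```

```text
top [(np.float64(24.1), np.float64(9.0), np.float64(2.0), np.float64(0.0)), (np.float64(24.6), np.float64(12.0), np.float64(2.0), np.float64(0.0)), (np.float64(25.8), np.float64(6.0), np.float64(2.0), np.float64(0.0)), (np.float64(25.9), np.float64(18.0), np.float64(2.0), np.float64(0.0)), (np.float64(26.0), np.float64(15.0), np.float64(2.0), np.float64(0.0)), (np.float64(26.7), np.float64(21.0), np.float64(2.0), np.float64(0.0))]
side [(np.float64(92.0), np.float64(30.0), np.float64(-1.0), np.float64(1.0)), (np.float64(92.7), np.float64(33.0), np.float64(-1.0), np.float64(1.0)), (np.float64(93.5), np.float64(27.0), np.float64(-1.0), np.float64(1.0)), (np.float64(96.3), np.float64(36.0), np.float64(-2.0), np.float64(1.0)), (np.float64(97.2), np.float64(24.0), np.float64(-1.0), np.float64(1.0)), (np.float64(98.4), np.float64(39.0), np.float64(-1.0), np.float64(1.0))]
```

View pics/k_top.png

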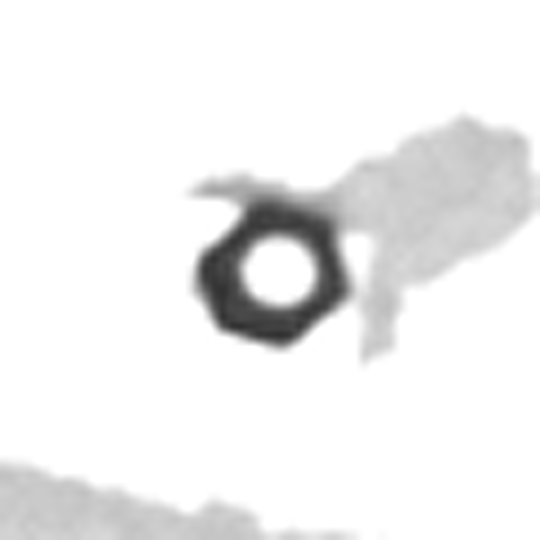

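View pics/k_side.png

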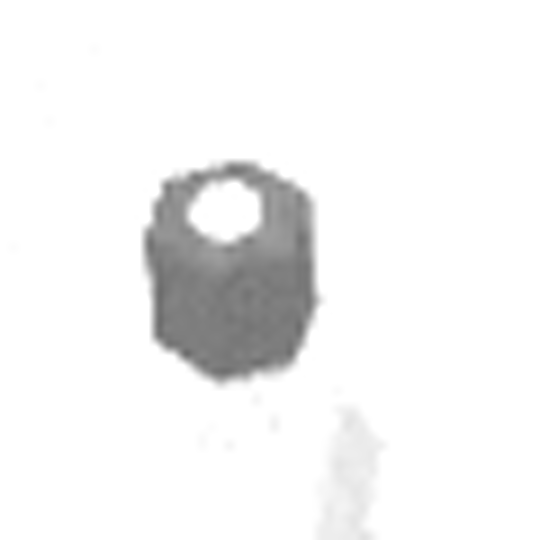

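```bash
cat >> knob.py <<'E'
def hexfit(ims,thr,c0,zt,disc=None,yaws=range(0,60,2),rng=3):
    out={}
    for n,(im,x,y) in ims.items():
        g=im[y:y+60,x:x+60].max(2).astype(float); t0,t1=thr[n]
        dark=np.clip((t1-g)/(t1-t0),0,1)
        u=proj(n,[c0[0],c0[1],zt+.001])[0]-[x,y]; yy,xx=np.mgrid[:60,:60]
        dark[np.hypot(xx-u[0],yy-u[1])<6]=1
        near=np.hypot(xx-u[0],yy-u[1]-(8 if n=="side" else 0))<20
        E=[]
        for yaw in yaws:
            e=min(((((sil(n,(c0[0]+dx/1e3,c0[1]+dy/1e3),np.deg2rad(yaw),zt,zt-.032,x0=x,y0=y)-dark)*near)**2).sum(),dx,dy) for dx in np.arange(-rng,rng+.1,1) for dy in np.arange(-rng,rng+.1,1))
            E.append(e)
        out[n]=E
    return out
E
python3 - <<'E'
from knob import *
ims={"top":(cv2.imread("pics/top0.png"),356,245),"side":(cv2.imread("pics/side0.png"),258,250)}
for n,(im,x,y) in ims.items(): 
    g=im[y:y+60,x:x+60].max(2);u=np.round(proj(n,[.5036,-.2661,.065])[0]-[x,y]).astype(int);print(n,u);print(g[u[1],::2])
o=hexfit(ims,{"top":(40,70),"side":(65,100)},(.5036,-.2661),.0785)
for i,y in enumerate(range(0,60,2)): print(y,[tuple(np.round(o[n][i],1).tolist()) for n in o])
E
```

```text
top [30 30]
[128 126 126 128 128 127 120 114 150 178 139  33  27  49 131 146 145 100
  30  65  98  82  84  83  86 111 131 128 129 126]
side [26 29]
[107 105 106 105 147 149 146 147  68  52  52  56  60  53  52  50  51  56
 153 148 150 151 151 151 150 148 147 151 149 150]
0 [(25.6, 2.0, 0.0), (20.7, -1.0, 1.0)]
2 [(24.1, 2.0, 0.0), (20.5, -1.0, 1.0)]
4 [(24.0, 2.0, 0.0), (18.7, -1.0, 1.0)]
6 [(23.1, 2.0, 0.0), (16.9, -1.0, 1.0)]
8 [(22.3, 2.0, 0.0), (16.9, -1.0, 1.0)]
10 [(21.2, 2.0, 0.0), (14.3, -1.0, 1.0)]
12 [(21.9, 2.0, 0.0), (14.6, -1.0, 0.0)]
14 [(21.8, 2.0, 0.0), (12.7, -1.0, 1.0)]
16 [(22.7, 1.0, 0.0), (12.1, -1.0, 0.0)]
18 [(23.4, 2.0, 0.0), (11.0, -1.0, 0.0)]
20 [(23.5, 2.0, 0.0), (11.1, -1.0, 0.0)]
22 [(24.2, 2.0, 0.0), (11.7, -1.0, 0.0)]
24 [(25.5, 2.0, -1.0), (13.3, -1.0, 0.0)]
26 [(26.3, 1.0, -1.0), (15.3, -1.0, 0.0)]
28 [(25.9, 1.0, -1.0), (19.1, -1.0, 0.0)]
30 [(26.4, 1.0, -1.0), (23.6, -1.0, 0.0)]
32 [(28.0, 2.0, -1.0), (23.4, -1.0, 0.0)]
34 [(28.6, 2.0, -1.0), (22.7, -1.0, 0.0)]
36 [(29.5, 2.0, 0.0), (21.4, -1.0, 0.0)]
38 [(28.8, 2.0, -1.0), (19.4, -1.0, 0.0)]
40 [(29.7, 2.0, 0.0), (19.2, -1.0, 0.0)]
42 [(29.3, 2.0, -1.0), (19.1, -1.0, 0.0)]
44 [(29.4, 2.0, 0.0), (19.1, -1.0, 0.0)]
46 [(29.5, 2.0, 0.0), (20.7, -1.0, 0.0)]
48 [(29.9, 2.0, 0.0), (20.0, -1.0, 0.0)]
50 [(28.8, 2.0, 0.0), (21.6, -1.0, 0.0)]
52 [(28.6, 2.0, 0.0), (21.6, -1.0, 0.0)]
54 [(28.3, 1.0, 0.0), (20.9, -1.0, 0.0)]
56 [(28.1, 2.0, 0.0), (22.4, -1.0, 0.0)]
58 [(26.9, 2.0, 0.0), (21.7, -1.0, 0.0)]
```

```bash
python3 -m creep '[[0,0,-0.15,0,0,0,0],[0,0,-0.15,0,0,0,0],[0,0,-0.15,0,0,0,0],[0,0,-0.15,0,0,0,0],[0,0,-0.15,0,0,0,0]]' 40
cat >> h.py <<'E'
def th(o): 
    y=Ro.from_quat(o["ee_rot"]).as_matrix()[:,1];return np.degrees(np.arctan2(y[1],y[0]))
def need(o,target,thdeg=None):
    R=Ro.from_quat(o["ee_rot"]);d=R.inv().apply(np.array(target)-o["position"])*1e3
    print("q",o["joint_pos"],"pos",o["position"],"theta",th(o),"clock",o["clock"]);print("tool shift mm",d)
    print("tilt",R.as_matrix()[:,2],"F",o["ft_force"],"T",o["torque"],"g",o["grip_width"])
E
python3 - <<'E'
from h import *
import workcell
print([ (k,getattr(workcell,k)) for k in dir(workcell) if "over" in k.lower()],[k for k in dir(workcell) if k[0]!='_'])
need(get_obs(),[.5036,-.2661,.15])
E
```

```text
clock: 0.6
position: [0.2756, 0.5607, 0.2198]
ee_rot: [-0.149, 0.989, -0.0, -0.0]
ft_force: [-0.3, -0.2, 0.4]
grip_width: 1.001
[('finger_overhang', 0.025)] ['MotionError', 'camera', 'camera_model', 'finger_overhang', 'get_obs', 'hand_in']
q [-1.0579  0.3381 -0.1658  1.4557  0.056   1.3533  0.6435] pos [0.2756 0.5607 0.2198] theta 107.15136998553278 clock 0.6
tool shift mm [  25.8966 -857.2264   70.3814]
tilt [-0.0004 -0.0008 -1.    ] F [-0.2618 -0.2104  0.3727] T [ 0.0007 -0.0333 -0.0055] g 1.0007477112793322
```

```bash
R='[0,0,0,1.5,-50,0,0]'; python3 -m creep '[[0,0,0,1.5,-50,0,0],[0,0,0,1.5,-50,0,0],[0,0,0,1.5,-50,0,0],[0,0,0,1.5,-50,0,0],[0,0,0,1.5,-50,0,0],[0,0,0,1.5,-50,0,0],[0,0,0,1.5,-50,0,0],[0,0,0,1.5,-50,0,0]]'
python3 - <<'E'
from h import *
need(get_obs(),[.5036,-.2661,.15])
E
```

```text
clock: 1.4
position: [0.3797, 0.1726, 0.2202]
ee_rot: [-0.146, 0.989, 0.0, 0.0]
ft_force: [0.5, 0.0, 0.8]
grip_width: 0.997
q [-0.6571 -0.1382  0.1108  1.9722  0.0154  1.3066  1.3126] pos [0.3797 0.1726 0.2202] theta 106.7980037189115 clock 1.4
tool shift mm [   8.1917 -455.8226   70.0158]
tilt [-0.      0.0004 -1.    ] F [0.5047 0.0227 0.8003] T [-0.0043 -0.0285  0.0338] g 0.9973837017785361
```

```bash
python3 -m creep '[[0,0,0,1,-50,0,0],[0,0,0,1,-50,0,0],[0,0,0,1,-50,0,0],[0,0,0,1,-50,0,0],[0,0,0,1,-50,0,0],[0,0,0,1,-50,0,0],[0,0,0,1,-50,0,0],[0,0,0,1,-50,20,0]]'; python3 -m creep '[[0,0,0,0,-25,20,0],[0,0,0,0,-10,20,0],[0,0,0,0,0,0,0]]'
python3 - <<'E'
from h import *
need(get_obs(),[.5036,-.2661,.0675])
E
```

```text
clock: 2.2
position: [0.488, -0.2097, 0.2035]
ee_rot: [-0.146, 0.989, -0.001, 0.002]
ft_force: [1.8, 1.7, -0.4]
grip_width: 0.998
clock: 2.5
position: [0.495, -0.2415, 0.1589]
ee_rot: [-0.145, 0.989, 0.0, -0.003]
ft_force: [-0.5, 0.6, -0.1]
grip_width: 1.0
q [-0.202   0.2428  0.6629  1.7676 -0.1577  1.1902  2.3676] pos [ 0.495  -0.2415  0.1589] theta 106.65676117386397 clock 2.5
tool shift mm [ -1.6614 -26.1421  91.3863]
tilt [-0.0051  0.     -1.    ] F [-0.4725  0.5824 -0.0794] T [ 0.038   0.0719 -0.0155] g 1.0004773775557334
```

```bash
python3 -m creep '[[0,0,0,-1,-16,5,0],[0,0,0,-0.7,-10,5,0],[0,0,0,0,0,0,0],[0,0,0,0,0,0,0]]'
python3 - <<'E'
from h import *
need(get_obs(),[.5036,-.2661,.0675])
for n,(x,y) in {"top":(330,215),"side":(230,170)}.items():
    p,d=camera(n);cv2.imwrite(f"pics/{n}1.png",p)
    cv2.imwrite(f"pics/{n}1c.png",cv2.resize(p[y:y+130,x:x+110],None,fx=4.5,fy=4.5,interpolation=cv2.INTER_CUBIC))
E
```

```text
clock: 2.9
position: [0.506, -0.2644, 0.152]
ee_rot: [-0.146, 0.989, 0.0, 0.0]
ft_force: [0.7, 0.6, -0.2]
grip_width: 1.0
q [-0.1552  0.2983  0.666   1.7278 -0.1977  1.1836  2.4285] pos [ 0.506  -0.2644  0.152 ] theta 106.80282970812476 clock 2.9
tool shift mm [ 2.7617 -0.9422 84.5303]
tilt [ 0.      0.0003 -1.    ] F [ 0.6871  0.6359 -0.2486] T [0.0345 0.0117 0.0248] g 0.9997941004491046
```

View pics/top1c.png

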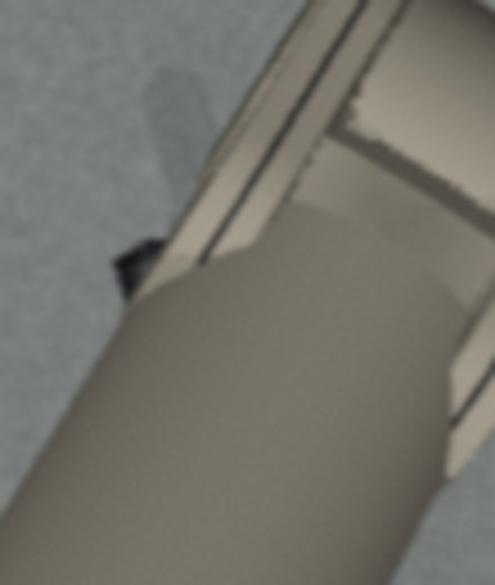

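View pics/side1c.png

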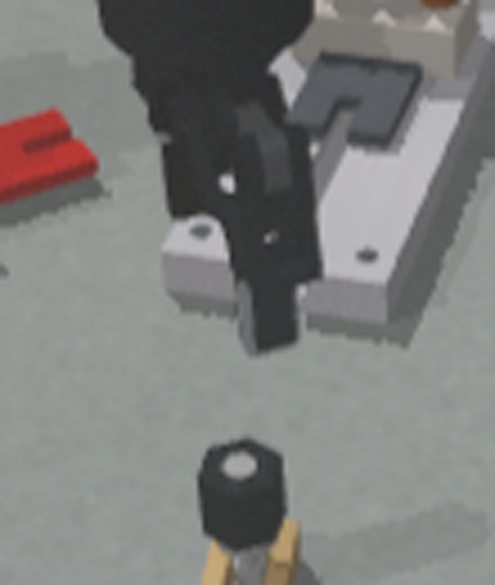

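```bash
python3 -m creep '[[0,0,0,1.4,-0.5,25,0],[0,0,0,1.4,-0.5,25,0],[0,0,0,0,0,18,0],[0,0,0,0,0,11,0],[0,0,0,0,0,0,0],[0,0,0,0,0,0,0]]'
python3 - <<'E'
from h import *
need(get_obs(),[.5036,-.2661,.073])
p,d=camera("side");x,y=240,200
cv2.imwrite(f"pics/side2c.png",cv2.resize(p[y:y+120,x:x+100],None,fx=5,fy=5,interpolation=cv2.INTER_CUBIC))
E
```

```text
clock: 3.6
position: [0.504, -0.2667, 0.0735]
ee_rot: [-0.146, 0.989, -0.0, 0.0]
ft_force: [0.2, 0.9, 1.5]
grip_width: 1.001
q [-0.1169  0.3895  0.6346  1.8048 -0.2655  1.0326  2.4835] pos [ 0.504  -0.2667  0.0735] theta 106.81214113579378 clock 3.6
tool shift mm [0.2358 0.6686 0.5142]
tilt [ 0.0008 -0.0001 -1.    ] F [0.1947 0.8768 1.453 ] T [ 0.0172 -0.0377  0.0317] g 1.0010319666361764
```

View pics/side2c.png

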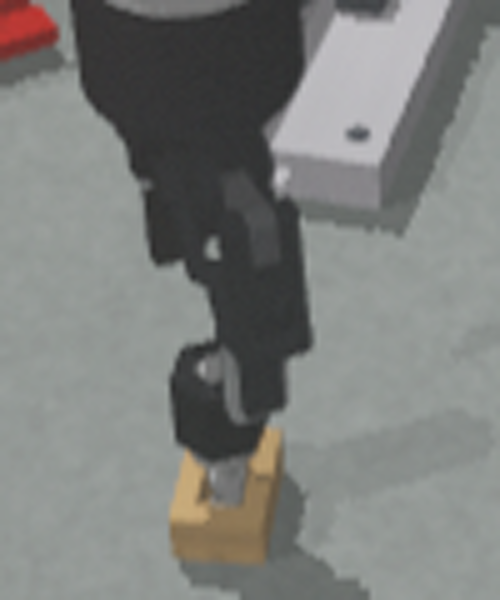

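```bash
python3 -m creep '[[0,0,0,0.2,0,0,120],[0,0,0,0,0,0,150],[0,0,0,0,0,0,180],[0,0,0,0,0,0,200],[0,0,0,0,0,0,200],[0,0,0,0,0,0,200],[0,0,0,0,0,0,200],[0,0,0,0,0,0,200]]' 40
python3 - <<'E'
from h import *
need(get_obs(),[.5036,-.2661,.073])
p,d=camera("side");x,y=240,200
cv2.imwrite(f"pics/side3c.png",cv2.resize(p[y:y+120,x:x+100],None,fx=5,fy=5,interpolation=cv2.INTER_CUBIC))
E
```

```text
clock: 4.45
position: [0.5034, -0.2667, 0.0727]
ee_rot: [-0.146, 0.989, 0.0, 0.0]
ft_force: [0.2, -0.2, -0.6]
grip_width: 0.218
q [-0.1165  0.3901  0.6345  1.8061 -0.2659  1.0316  2.4841] pos [ 0.5034 -0.2667  0.0727] theta 106.80120045655464 clock 4.45
tool shift mm [-0.3795  0.5337 -0.3114]
tilt [ 0.      0.0001 -1.    ] F [ 0.2257 -0.1523 -0.5765] T [-0.0201 -0.0503  0.0534] g 0.21751852614433295
```

View pics/side3c.png

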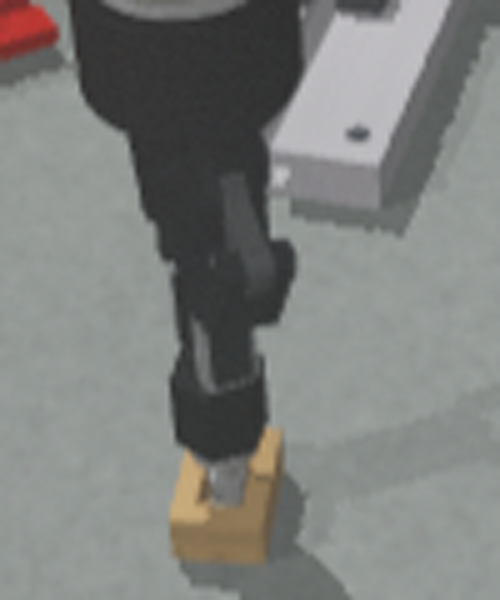

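```bash
python3 -m creep '[[0,0,0,0,0,0,230],[0,0,0,0,0,0,255],[0,0,0,0,0,0,255],[0,0,0,0,0,0,255],[0,0,0,0,0,0,255],[0,0,0,0,0,0,255]]' 40
python3 - <<'E'
from h import *
need(get_obs(),[.5036,-.2661,.073])
E
```

```text
clock: 5.1
position: [0.5034, -0.2667, 0.0727]
ee_rot: [-0.146, 0.989, 0.0, 0.0]
ft_force: [0.5, -0.3, 0.9]
grip_width: -0.0
q [-0.1165  0.3901  0.6345  1.806  -0.2659  1.0317  2.4841] pos [ 0.5034 -0.2667  0.0727] theta 106.80047125527503 clock 5.1
tool shift mm [-0.3708  0.5331 -0.2825]
tilt [ 0.      0.0001 -1.    ] F [ 0.4664 -0.3129  0.908 ] T [ 0.0429 -0.0408  0.03  ] g -0.00024661648123801386
```

Run:
```python
from h import *
p,d=camera("side");x,y=240,200
cv2.imwrite(f"pics/side4c.png",cv2.resize(np.clip(p[y:y+120,x:x+100]*1.8,0,255).astype(np.uint8),None,fx=5,fy=5,interpolation=cv2.INTER_CUBIC))
for v in range(230,300,5): print(v,[int(1000*d[v,u]) for u in range(270,300,3)])
```

```text
230 [779, 774, 750, 734, 733, 734, 738, 769, 1034, 1033]
235 [766, 756, 757, 741, 736, 744, 743, 741, 1050, 1052]
240 [791, 763, 765, 746, 740, 743, 744, 746, 1051, 1043]
245 [822, 775, 773, 761, 757, 745, 745, 786, 1034, 1033]
250 [1023, 814, 779, 784, 784, 755, 743, 743, 745, 745]
255 [1006, 1007, 799, 792, 750, 737, 740, 740, 742, 745]
260 [994, 996, 817, 788, 761, 752, 762, 770, 781, 992]
265 [982, 981, 828, 817, 810, 811, 817, 981, 980, 977]
270 [969, 970, 855, 0, 820, 821, 823, 970, 970, 967]
275 [957, 956, 845, 841, 844, 845, 844, 839, 957, 953]
280 [945, 946, 842, 833, 832, 836, 837, 847, 943, 946]
285 [931, 934, 849, 844, 839, 842, 844, 849, 931, 931]
290 [923, 925, 923, 852, 847, 851, 856, 855, 891, 920]
295 [916, 913, 879, 879, 879, 877, 879, 881, 880, 912]
```

View pics/side4c.png

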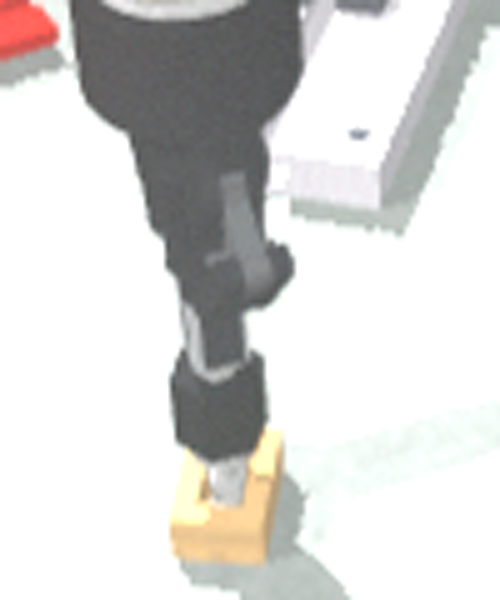

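Run:
```python
from h import *
for u,v,dd in [(282,265,.811),(282,270,.820),(285,272,.823),(282,260,.761),(276,272,.855),(282,280,.832),(280,230,.733)]:
    c,d=ray("side",(u,v));print(u,v,c+d*dd)
p,d=camera("side")
for v in range(262,282): print(v,[ (int(1000*d[v,u]),int(p[v,u].max())) for u in range(276,292,2)])
```

```text
282 265 [ 0.5034 -0.2828  0.1147]
282 270 [ 0.5026 -0.2817  0.1016]
285 272 [ 0.5076 -0.2823  0.0966]
282 260 [ 0.5051 -0.315   0.1547]
276 272 [ 0.4903 -0.2571  0.0751]
282 280 [ 0.5009 -0.2843  0.0792]
280 230 [ 0.5061 -0.3057  0.211 ]
262 [(823, 89), (814, 100), (784, 59), (765, 56), (766, 55), (786, 57), (788, 73), (790, 131)]
263 [(824, 97), (819, 110), (786, 56), (769, 55), (786, 56), (788, 57), (815, 86), (992, 155)]
264 [(827, 103), (814, 110), (787, 57), (778, 57), (815, 56), (813, 58), (0, 83), (985, 156)]
265 [(829, 114), (816, 109), (818, 63), (810, 58), (815, 56), (817, 57), (814, 76), (980, 154)]
266 [(832, 127), (818, 110), (816, 68), (814, 57), (815, 57), (816, 57), (818, 74), (977, 154)]
267 [(835, 131), (819, 112), (820, 74), (812, 58), (815, 56), (817, 55), (820, 69), (974, 153)]
268 [(835, 135), (820, 114), (823, 81), (813, 57), (817, 57), (817, 58), (821, 64), (972, 153)]
269 [(972, 114), (823, 115), (823, 82), (818, 58), (818, 55), (820, 58), (823, 64), (971, 128)]
270 [(855, 66), (823, 116), (828, 85), (817, 56), (823, 54), (827, 57), (826, 64), (855, 79)]
271 
[... 320 characters left out ...]
 98), (833, 104), (843, 88), (845, 53), (844, 53)]
275 [(844, 64), (842, 61), (835, 83), (845, 107), (841, 91), (843, 64), (843, 52), (842, 54)]
276 [(842, 63), (840, 63), (843, 54), (842, 82), (840, 66), (0, 50), (840, 52), (841, 51)]
277 [(835, 59), (838, 64), (839, 57), (839, 55), (839, 55), (838, 54), (841, 53), (838, 52)]
278 [(840, 56), (837, 58), (839, 55), (837, 55), (836, 54), (839, 54), (835, 53), (838, 53)]
279 [(840, 54), (834, 59), (833, 56), (835, 54), (835, 55), (836, 52), (837, 54), (837, 52)]
280 [(843, 54), (837, 56), (834, 57), (832, 54), (834, 52), (837, 54), (838, 54), (840, 52)]
281 [(843, 55), (840, 52), (836, 54), (834, 53), (839, 54), (837, 53), (840, 53), (842, 53)]
```

Run:
```python
from h import *
def ony(uv,y):
    c,d=ray("side",uv);return c+d*(y-c[1])/d[1]
print(ony((281,273.5),-.283),ony((281,276.5),-.266), "open tip",ony((292,283),-.314),ony((292,283),-.30))
print("TCP+25 expected px",proj("side",[.5034,-.2667,.0477]),proj("side",[.5034,-.2667,.0727]))
```

```text
[ 0.5002 -0.283   0.0944] [ 0.4991 -0.266   0.0709] open tip [ 0.5189 -0.314   0.0985] [ 0.5188 -0.3     0.0848]
TCP+25 expected px [[284.1212 285.4312]] [[283.243  275.8944]]
```

```bash
python3 -m creep '[[0,0,0,0,0,0,0],[0,0,0,0,0,0,0],[0,0,0,0,0,0,0],[0,0,0,0,0,0,0],[0,0,0,0,0,0,0],[0,0,0,0,0,0,0]]' 40;python3 -m creep '[[0,0,0,0,0,0,0],[0,0,0,0,0,8,0],[0,0,0,0,0,8,0],[0,0,0,0,0,8,0],[0,0,0,0,0,0,0]]' 40
python3 - <<'E'
from h import *
need(get_obs(),[.5036,-.2661,.073])
p,d=camera("side");x,y=240,200
cv2.imwrite(f"pics/side5c.png",cv2.resize(np.clip(p[y:y+120,x:x+100]*1.5,0,255).astype(np.uint8),None,fx=5,fy=5,interpolation=cv2.INTER_CUBIC))
E
```

```text
clock: 5.8
position: [0.5034, -0.2667, 0.0727]
ee_rot: [-0.146, 0.989, 0.0, 0.0]
ft_force: [0.3, -0.3, -0.3]
grip_width: 0.99
clock: 6.3
position: [0.5025, -0.2663, 0.0471]
ee_rot: [-0.146, 0.989, 0.001, -0.001]
ft_force: [0.3, 0.2, -0.7]
grip_width: 1.0
q [-0.1005  0.4245  0.6171  1.8245 -0.2894  0.9862  2.5009] pos [ 0.5025 -0.2663  0.0471] theta 106.79992167517639 clock 6.3
tool shift mm [ -1.0952  -0.1323 -25.9283]
tilt [-0.0024  0.0008 -1.    ] F [ 0.3291  0.1762 -0.663 ] T [-0.0523 -0.0161 -0.0328] g 0.9996511445865851
```

View pics/side5c.png

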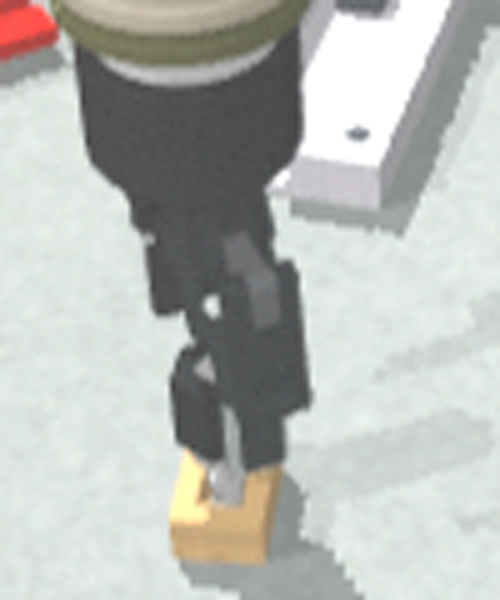

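```bash
python3 -m creep '[[0,0,0,0,0,4,0],[0,0,0,0,0,0,0]]'
python3 - <<'E'
from h import *
o=get_obs();print(o["position"],o["ft_force"])
p,d=camera("side")
for v in range(284,300): print(v,[(int(1000*d[v,u]),int(p[v,u].max())) for u in (290,292,294)], (lambda c,dd:(c+dd*d[v,292]))(*ray("side",(292,v))))
E
```

```text
clock: 6.55
position: [0.5033, -0.2667, 0.0444]
ee_rot: [-0.146, 0.989, 0.0, -0.0]
ft_force: [-0.5, -0.6, -0.1]
grip_width: 0.998
[ 0.5033 -0.2667  0.0444] [-0.5051 -0.5912 -0.1205]
284 [(761, 57), (759, 58), (762, 56)] [ 0.5188 -0.3425  0.1238]
285 [(763, 58), (761, 55), (765, 56)] [ 0.5187 -0.3425  0.1215]
286 [(763, 54), (767, 56), (792, 57)] [ 0.5185 -0.339   0.1157]
287 [(791, 56), (790, 56), (793, 57)] [ 0.5184 -0.3238  0.0984]
288 [(791, 57), (791, 56), (795, 57)] [ 0.5182 -0.3244  0.0965]
289 [(793, 57), (794, 56), (796, 55)] [ 0.5181 -0.3227  0.0923]
290 [(795, 57), (799, 55), (800, 56)] [ 0.5179 -0.3205  0.0877]
291 [(795, 57), (797, 54), (804, 55)] [ 0.5178 -0.3233  0.088 ]
292 [(796, 55), (804, 57), (804, 56)] [ 0.5177 -0.3193  0.0816]
293 [(797, 58), (800, 56), (802, 58)] [ 0.5175 -0.3235  0.0833]
294 [(799, 57), (802, 70), (807, 86)] [ 0.5174 -0.3226  0.0798]
295 [(800, 96), (818, 104), (877, 110)] [ 0.5172 -0.3124  0.0669]
296 [(814, 133), (876, 133), (880, 111)] [ 0.5168 -0.2728  0.0236]
297 [(875, 144), (876, 142), (881, 109)] [ 0.5167 -0.2744  0.0225]
298 [(875, 143), (873, 141), (884, 104)] [ 0.5165 -0.2775  0.023 ]
299 [(873, 143), (873, 141), (883, 103)] [ 0.5164 -0.2785  0.0213]
```

```bash
python3 -m creep '[[0,0,0,0,0,5,0],[0,0,0,0,0,5,0],[0,0,0,0,0,3,0],[0,0,0,0,0,0,60],[0,0,0,0,0,0,100],[0,0,0,0,0,0,120]]' 40;python3 -m creep '[[0,0,0,0,0,0,140],[0,0,0,0,0,0,160],[0,0,0,0,0,0,180],[0,0,0,0,0,0,200],[0,0,0,0,0,0,200],[0,0,0,0,0,0,200]]' 40
python3 - <<'E'
from h import *
need(get_obs(),[.5036,-.2661,.073])
p,d=camera("side");x,y=240,200
cv2.imwrite(f"pics/side6c.png",cv2.resize(np.clip(p[y:y+120,x:x+100]*1.5,0,255).astype(np.uint8),None,fx=5,fy=5,interpolation=cv2.INTER_CUBIC))
E
```

```text
clock: 7.2
position: [0.5035, -0.2668, 0.0318]
ee_rot: [-0.146, 0.989, -0.0, 0.0]
ft_force: [-0.3, -0.1, -0.1]
grip_width: 0.537
clock: 7.8
position: [0.5035, -0.2666, 0.0318]
ee_rot: [-0.146, 0.989, 0.0, 0.0]
ft_force: [-0.8, 1.1, 2.4]
grip_width: 0.374
q [-0.0883  0.4461  0.6036  1.8331 -0.3049  0.9557  2.5119] pos [ 0.5035 -0.2666  0.0318] theta 106.80507614473106 clock 7.8
tool shift mm [ -0.2767   0.4479 -41.2153]
tilt [ 0.0001  0.0002 -1.    ] F [-0.8216  1.1001  2.3825] T [0.3229 0.0929 0.009 ] g 0.37370635040821604
```

View pics/side6c.png

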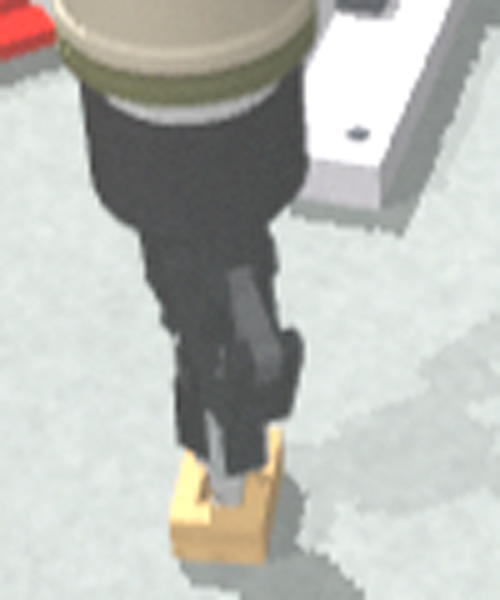

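```bash
python3 -m creep '[[0,0,0,0,0,-5,255],[0,0,0,0,0,-10,255],[0,0,0,0,0,-15,255],[0,0,0,0,0,-20,255],[0,0,0,0,0,-20,255],[0,0,0,0,0,0,255],[0,0,0,0,0,0,255]]'
python3 - <<'E'
from h import *
need(get_obs(),[.5428,-.0143,.12])
p,d=camera("side");x,y=240,180
cv2.imwrite(f"pics/side7c.png",cv2.resize(np.clip(p[y:y+130,x:x+90]*1.5,0,255).astype(np.uint8),None,fx=6,fy=6,interpolation=cv2.INTER_CUBIC)[200:])
E
```

```text
clock: 8.55
position: [0.5037, -0.2668, 0.1024]
ee_rot: [-0.146, 0.989, -0.0, 0.001]
ft_force: [0.8, 0.4, -2.5]
grip_width: 0.369
q [-0.1278  0.3506  0.6445  1.7816 -0.2361  1.0859  2.4623] pos [ 0.5037 -0.2668  0.1024] theta 106.80354613150173 clock 8.55
tool shift mm [-110.4388  230.4009  -17.575 ]
tilt [ 0.0014 -0.0001 -1.    ] F [ 0.7595  0.3645 -2.5051] T [ 0.0159  0.0454 -0.0105] g 0.3686254207342605
```

View pics/side7c.png

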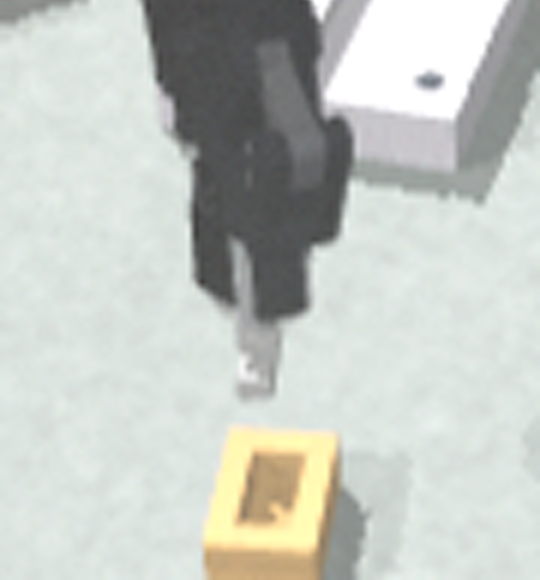

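Run:
```python
from h import *
p,d=camera("side");x,y=270,258;cv2.imwrite("pics/side7.png",p)
k=16
im=cv2.resize(p[y:y+32,x:x+24],None,fx=k,fy=k,interpolation=cv2.INTER_CUBIC)
ims=[im]
for yaw in (70,79,88,97):
    b=im.copy();a=np.deg2rad(yaw);ex=np.array([np.cos(a),np.sin(a),0]);ey=np.array([-np.sin(a),np.cos(a),0])
    for z in(.0766,.0846):
        P=np.array([np.array([.5036,-.2664,z])+sx*.015*ex+sy*.0055*ey for sx,sy in((1,1),(1,-1),(-1,-1),(-1,1))])
        q=((proj("side",P)-[x,y]+.5)*k).astype(np.int32);cv2.polylines(b,[q],True,(0,0,255) if z<.08 else (0,255,0),1)
    ims.append(b)
cv2.imwrite("pics/hd.png",cv2.resize(np.hstack(ims[1:]+[im])[:],(800,int(800*512/(384*5)))))
cv2.imwrite("pics/hd2.png",np.hstack([im,ims[2]]))
```

```text
(no output)
```

View pics/hd2.png

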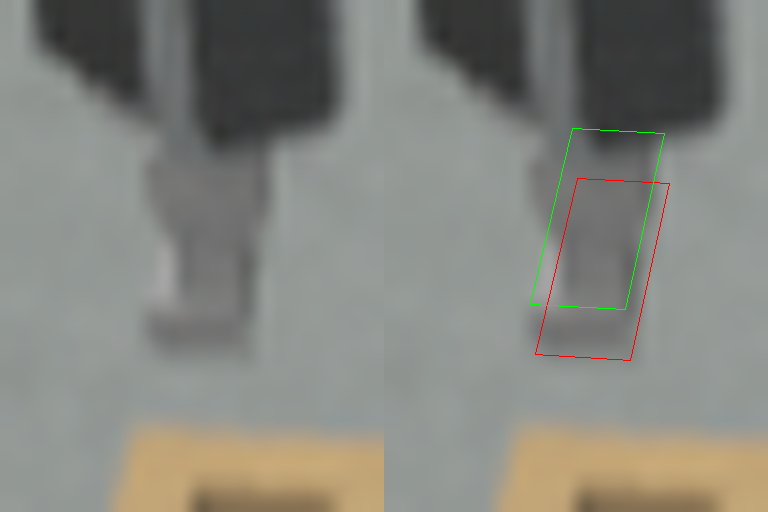

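View pics/hd.png

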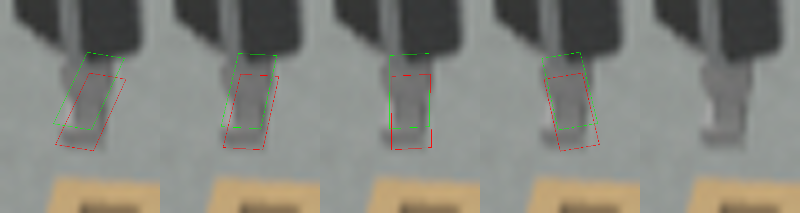

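```bash
python3 -m creep '[[0,0,0,-10,21,0,255],[0,0,0,-20,42,0,255],[0,0,0,-20,42,0,255],[0,0,0,-20,42,0,255],[0,0,0,-20,42,0,255],[0,0,0,-12,25,0,255],[0,0,0,-6,12,0,255]]'; python3 -m creep '[[0,0,0.08,-2,4,0,255],[0,0,0.077,0,0,0,255],[0,0,0,0,0,0,255],[0,0,0,0,0,0,255]]'
python3 - <<'E'
from h import *
need(get_obs(),[.5428,-.0143,.12])
p,d=camera("side");cv2.imwrite("pics/side8.png",p)
x,y=255,165
cv2.imwrite(f"pics/side8c.png",cv2.resize(p[y:y+90,x:x+100],None,fx=7,fy=7,interpolation=cv2.INTER_CUBIC))
p,d=camera("top");cv2.imwrite("pics/top8.png",p)
E
```

```text
clock: 9.35
position: [0.5412, -0.0157, 0.1009]
ee_rot: [-0.148, 0.989, 0.0, -0.001]
ft_force: [-0.0, -0.5, -2.1]
grip_width: 0.369
clock: 9.75
position: [0.5419, -0.0158, 0.1014]
ee_rot: [-0.069, 0.998, -0.0, -0.0]
ft_force: [0.4, 0.3, -0.9]
grip_width: 0.369
q [-0.5381  0.2738  0.5575  1.8496 -0.1638  1.0644  1.7905] pos [ 0.5419 -0.0158  0.1014] theta 97.85672321567871 clock 9.75
tool shift mm [ -1.0757   1.356  -18.6239]
tilt [-0.0007 -0.0005 -1.    ] F [ 0.3823  0.2566 -0.8542] T [ 0.0088  0.0352 -0.0214] g 0.36863956423083205
```

View pics/side8c.png

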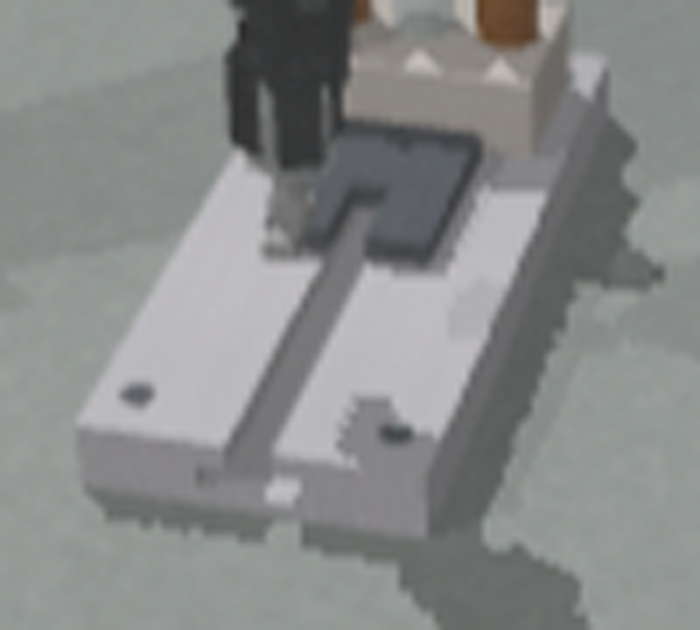

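View pics/top8.png

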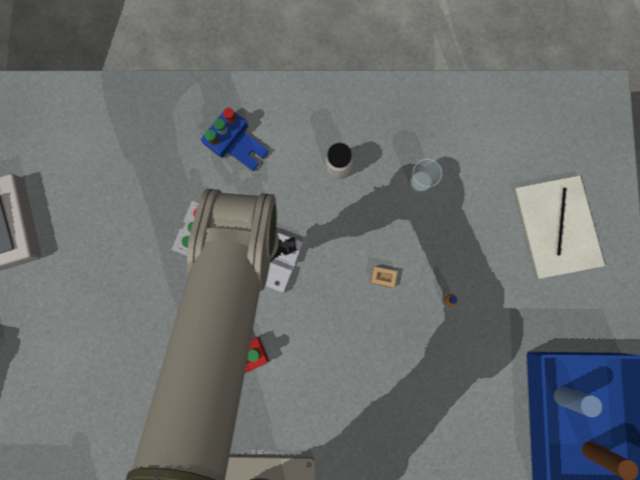

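Run:
```python
from h import *
c=lambda u,v:uc(u,v,255,165,7)
C=np.array([.57015,.0609]);a=np.deg2rad(70);ex=np.array([np.cos(a),np.sin(a)]);ey=np.array([-ex[1],ex[0]])
def pl(n,p,z): 
    w=onz(n,c(*p),z)[:2]-C;return np.round(1e3*np.array([w@ex,w@ey]),1)
for nm,p,z in [("nearL",(80,425),.026),("nearR",(432,468),.026),("slotL near",(224,442),.026),("slotR near",(274,456),.026),("slotL far",(325,262),.026),("slotR far",(366,264),.026),("farR",(600,62),.026),
 ("notchend L",(350,190),.036),("notchend R",(385,192),.036),("tipR R",(430,248),.036),("tipR L",(366,240),.036),("foot back R",(482,140),.036),("wb bottomR",(530,150),.026)]:
    print(nm,pl("side",p,z))
```

```text
nearL [-131.8   60.5]
nearR [-127.7  -58.9]
slotL near [-129.8   11.1]
slotR near [-133.2   -7.1]
slotL far [-21.6   8.1]
slotR far [-19.6  -6.4]
farR [133.8 -57.3]
notchend L [10.4  7.6]
notchend R [12. -5.]
tipR R [-19.1 -29.9]
tipR L [-19.3  -6.7]
foot back R [ 53.6 -30.5]
wb bottomR [ 66.3 -45.6]
```

Run:
```python
from h import *
p=cv2.imread("pics/side8.png");x,y=288,180
k=18
im=cv2.resize(p[y:y+28,x:x+20],None,fx=k,fy=k,interpolation=cv2.INTER_CUBIC)
ims=[im]
for yaw in (62,70,78):
    b=im.copy();a=np.deg2rad(yaw);ex=np.array([np.cos(a),np.sin(a),0]);ey=np.array([-np.sin(a),np.cos(a),0])
    for z in(.0756,.0836):
        P=np.array([np.array([.5417,-.0156,z])+sx*.015*ex+sy*.0055*ey for sx,sy in((1,1),(1,-1),(-1,-1),(-1,1))])
        q=((proj("side",P)-[x,y]+.5)*k).astype(np.int32);cv2.polylines(b,[q],True,(0,0,255) if z<.08 else (0,255,0),1)
    ims.append(b)
cv2.imwrite("pics/hd3.png",cv2.resize(np.hstack(ims),None,fx=.55,fy=.55,interpolation=cv2.INTER_AREA))
t=cv2.imread("pics/top0.png");x,y=205,220
cv2.imwrite("pics/c5.png",cv2.resize(np.clip(t[y:y+45,x:x+60].astype(float)*2,0,255).astype(np.uint8),None,fx=13,fy=13,interpolation=cv2.INTER_CUBIC))
```

```text
(no output)
```

View pics/hd3.png

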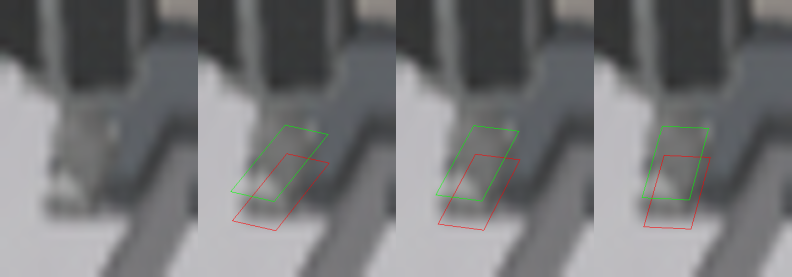

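View pics/c5.png

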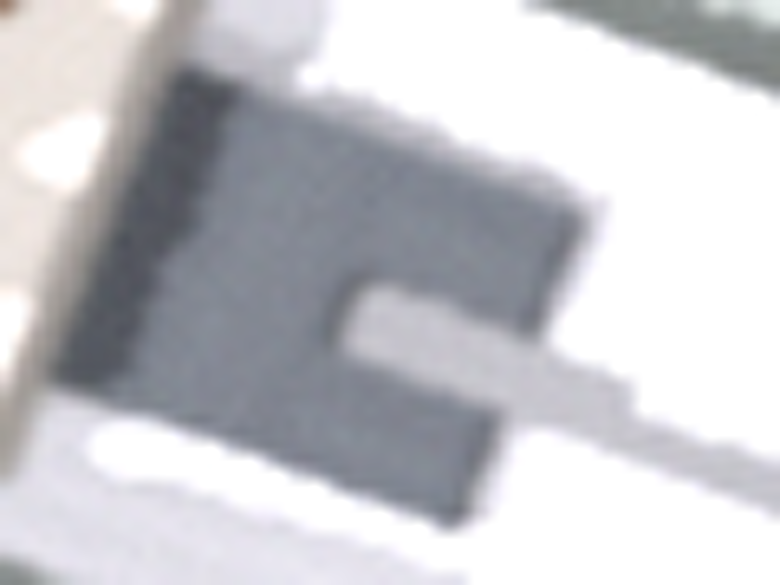

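Run:
```python
from h import *
c=lambda u,v:uc(u,v,205,220,13)
C=np.array([.5694,.0612]);a=np.deg2rad(70);ex=np.array([np.cos(a),np.sin(a)]);ey=np.array([-ex[1],ex[0]])
for p in [(580,205),(462,525),(343,320),(330,300),(540,335),(500,405),(62,385)]:
    w=onz("top",c(*p),.036)[:2]-C;print(p,np.round(1e3*np.array([w@ex,w@ey]),1))
S=C+4.5e-3*ex;print("seat",S,"open",C-.08*ex)
```

```text
(580, 205) [-19.2 -30.7]
(462, 525) [-20.7  27.3]
(343, 320) [11.4  1.9]
(330, 300) [14.8 -0.5]
(540, 335) [-21.1  -7.5]
(500, 405) [-19.2   6. ]
(62, 385) [52.3 29. ]
seat [0.5709 0.0654] open [ 0.542 -0.014]
```

```bash
python3 -m creep '[[0,0,0,-0.8,1.5,10,255],[0,0,0,0,0,15,255],[0,0,0,0,0,12,255],[0,0,0,0,0,6,255],[0,0,0,0,0,0,255],[0,0,0,0,0,0,255]]'
python3 - <<'E'
from h import *
need(get_obs(),[.5425,-.0142,.0318])
p,d=camera("side");cv2.imwrite("pics/side9.png",p)
x,y=275,185
cv2.imwrite(f"pics/side9c.png",cv2.resize(p[y:y+50,x:x+60],None,fx=12,fy=12,interpolation=cv2.INTER_CUBIC))
E
```

```text
clock: 10.45
position: [0.5429, -0.0133, 0.0587]
ee_rot: [-0.068, 0.998, -0.0, -0.0]
ft_force: [0.2, 0.4, -1.0]
grip_width: 0.371
q [-0.5219  0.334   0.5402  1.8825 -0.2043  0.9796  1.8155] pos [ 0.5429 -0.0133  0.0587] theta 97.79911993900737 clock 10.45
tool shift mm [ 0.5153 -0.8503 26.9222]
tilt [-0.     -0.0001 -1.    ] F [ 0.2096  0.4401 -0.9859] T [ 0.0301  0.0493 -0.0217] g 0.37116319935852893
```

View pics/side9c.png

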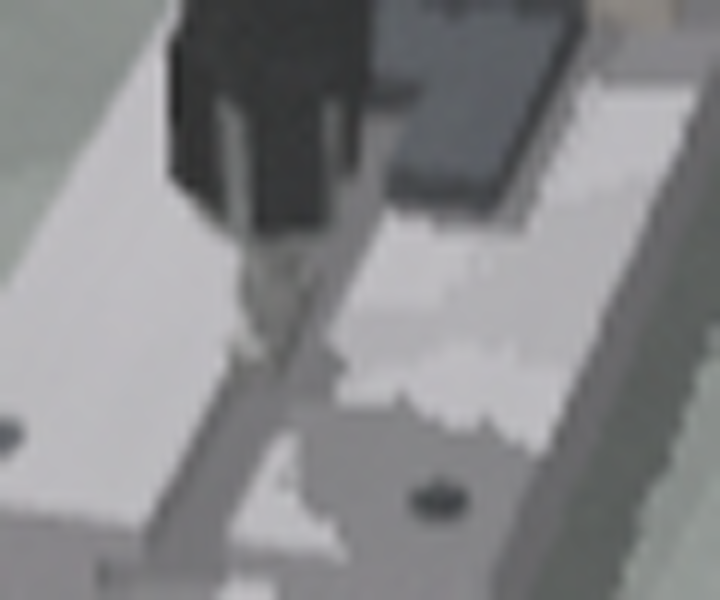

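```bash
cat > ov.py <<'E'
from h import *
def ov(p,x,y,w,h,k,pos,zb,yaw,C,out,cam="side"):
    im=cv2.resize(p[y:y+h,x:x+w],None,fx=k,fy=k,interpolation=cv2.INTER_CUBIC);b=im.copy()
    def L(P,col,cl=False):
        q=((proj(cam,np.array(P))-[x,y]+.5)*k).astype(np.int32);cv2.polylines(b,[q],cl,col,1)
    a=np.deg2rad(70);ex=np.array([np.cos(a),np.sin(a),0]);ey=np.array([-ex[1],ex[0],0]);c=np.r_[C,0]
    for s in(-1,1):
        L([c-.135*ex+s*.008*ey+[0,0,.026],c+s*.008*ey+[0,0,.026]],(255,0,0))
        L([c-.135*ex+s*.06*ey+[0,0,.026],c+s*.06*ey+[0,0,.026]],(255,0,0))
    a=np.deg2rad(yaw);fx=np.array([np.cos(a),np.sin(a),0]);fy=np.array([-fx[1],fx[0],0]);o=np.r_[pos,zb]
    for z,col in((0,(0,0,255)),(.008,(0,255,0))):
        L([o+sx*.015*fx+sy*.0055*fy+[0,0,z] for sx,sy in((1,1),(1,-1),(-1,-1),(-1,1))],col,True)
    cv2.imwrite(out,np.hstack([im,b]))
E
python3 - <<'E'
from ov import *
p=cv2.imread("pics/side9.png")
ov(p,280,195,36,45,11,[.5427,-.0130],.034,70,[.5694,.0612],"pics/ov9.png")
E
```

```text
(no output)
```

View pics/ov9.png

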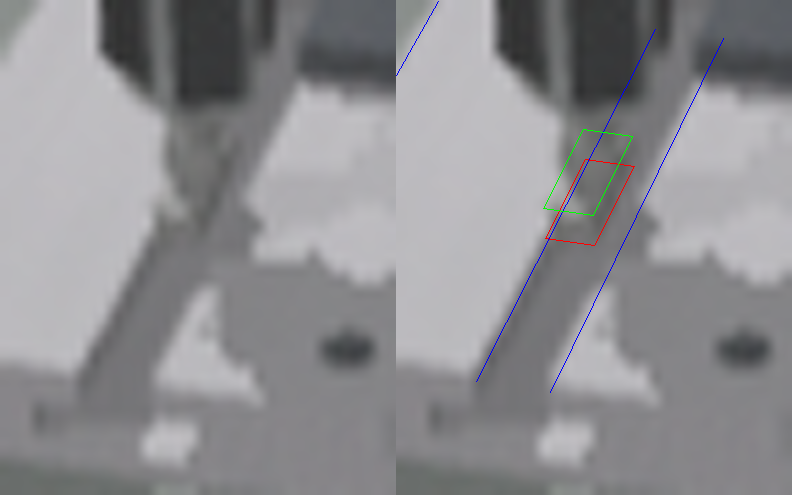

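```bash
python3 -m creep '[[0,0,0,0,0,4,255],[0,0,0,0,0,4,255],[0,0,0,0,0,3,255],[0,0,0,0,0,3,255],[0,0,0,0,0,0,255]]'; python3 -m creep '[[0,0,0,0,0,2,255],[0,0,0,0,0,2,255],[0,0,0,0,0,0,255]]';python3 - <<'E'
from h import *
need(get_obs(),[.5425,-.0142,.0318])
E
```

```text
clock: 11.0
position: [0.5425, -0.0132, 0.0442]
ee_rot: [-0.068, 0.998, -0.0, -0.0]
ft_force: [0.0, -1.0, -1.1]
grip_width: 0.37
clock: 11.3
position: [0.5427, -0.0131, 0.0406]
ee_rot: [-0.068, 0.998, 0.0, -0.0]
ft_force: [-0.8, -0.0, -1.5]
grip_width: 0.367
q [-0.5126  0.3608  0.5312  1.8951 -0.2227  0.9442  1.8292] pos [ 0.5427 -0.0131  0.0406] theta 97.80895901169777 clock 11.3
tool shift mm [ 0.3266 -1.0811  8.7547]
tilt [-0.0003  0.0001 -1.    ] F [-0.8393 -0.0156 -1.5112] T [0.0211 0.1723 0.0297] g 0.3672207664627469
```

```bash
python3 -m creep '[[0,0,0,0,0,1.5,255],[0,0,0,0,0,1.5,255],[0,0,0,0,0,1,255],[0,0,0,0,0,0,255]]'; python3 -m creep '[[0,0,0,0,0,1,255],[0,0,0,0,0,1,255],[0,0,0,0,0,0,255]]';python3 -m creep '[[0,0,0,0,0,1,255],[0,0,0,0,0,0,255]]';python3 - <<'E'
from h import *
need(get_obs(),[.5425,-.0142,.0318])
E
```

```text
clock: 11.7
position: [0.5426, -0.0131, 0.0365]
ee_rot: [-0.068, 0.998, 0.0, -0.0]
ft_force: [-1.5, 0.2, -0.9]
grip_width: 0.371
clock: 12.0
position: [0.5426, -0.0131, 0.0345]
ee_rot: [-0.068, 0.998, 0.0, -0.0]
ft_force: [-1.5, 0.9, -0.8]
grip_width: 0.368
clock: 12.2
position: [0.5427, -0.0131, 0.0336]
ee_rot: [-0.068, 0.998, 0.0, -0.0]
ft_force: [-1.9, 1.0, 0.1]
grip_width: 0.367
q [-0.5087  0.3714  0.5274  1.8994 -0.23    0.9307  1.8345] pos [ 0.5427 -0.0131  0.0336] theta 97.80585469738705 clock 12.2
tool shift mm [ 0.3299 -1.0842  1.8031]
tilt [-0.0002  0.0001 -1.    ] F [-1.9162  0.983   0.1487] T [0.2388 0.6182 0.0028] g 0.36670381618102016
```

```bash
python3 -m creep '[[0,0,0,0.4,0.2,0.6,255],[0,0,0,0,0,0.6,255],[0,0,0,0,0,0,255]]'; python3 -m creep '[[0,0,0,0,0,0.6,255],[0,0,0,0,0,0,255]]';python3 - <<'E'
from h import *
need(get_obs(),[.5425,-.0142,.0318])
E
```

```text
clock: 12.5
position: [0.5425, -0.013, 0.0325]
ee_rot: [-0.068, 0.998, -0.0, 0.0]
ft_force: [-0.8, 0.9, -2.0]
grip_width: 0.372
clock: 12.7
position: [0.5425, -0.0131, 0.0319]
ee_rot: [-0.068, 0.998, -0.0, 0.0]
ft_force: [-1.5, -0.9, -0.1]
grip_width: 0.372
q [-0.5082  0.3732  0.5267  1.9013 -0.2313  0.9266  1.8354] pos [ 0.5425 -0.0131  0.0319] theta 97.80116340123756 clock 12.7
tool shift mm [ 0.1537 -1.1186  0.1491]
tilt [ 0.0003  0.     -1.    ] F [-1.4784 -0.8908 -0.0948] T [ 0.0446  0.284  -0.0168] g 0.37199595056402374
```

```bash
python3 -m creep '[[0,0,0,0.2,0,0.5,255],[0,0,0,0,0,0,255]]'; python3 -m creep '[[0,0,0,0,0,0.5,255],[0,0,0,0,0,0,255]]';python3 -m creep '[[0,0,0,0,0,0.5,255],[0,0,0,0,0,0,255]]'
```

```text
clock: 12.9
position: [0.5425, -0.013, 0.0317]
ee_rot: [-0.068, 0.998, 0.0, 0.0]
ft_force: [-2.2, 0.8, 3.5]
grip_width: 0.367
clock: 13.1
position: [0.5426, -0.013, 0.0315]
ee_rot: [-0.068, 0.998, 0.0, 0.0]
ft_force: [-3.0, 1.9, 7.6]
grip_width: 0.372
clock: 13.3
position: [0.5428, -0.0129, 0.0313]
ee_rot: [-0.068, 0.998, 0.0, 0.001]
ft_force: [-4.7, 1.7, 10.1]
grip_width: 0.37
```

Run:
```python
from h import *
need(get_obs(),[.5425,-.0142,.0318])
p,d=camera("side");cv2.imwrite("pics/side10.png",p)
x,y=275,180
cv2.imwrite(f"pics/side10c.png",cv2.resize(p[y:y+50,x:x+60],None,fx=12,fy=12,interpolation=cv2.INTER_CUBIC))
```

```text
q [-0.5076  0.3742  0.5261  1.9017 -0.2327  0.9246  1.8365] pos [ 0.5428 -0.0129  0.0313] theta 97.80335087904582 clock 13.3
tool shift mm [ 0.433  -1.2184 -0.5427]
tilt [ 0.0011  0.0006 -1.    ] F [-4.7244  1.7314 10.1482] T [0.2015 0.8598 0.0129] g 0.36950625722402625
```

View pics/side10c.png

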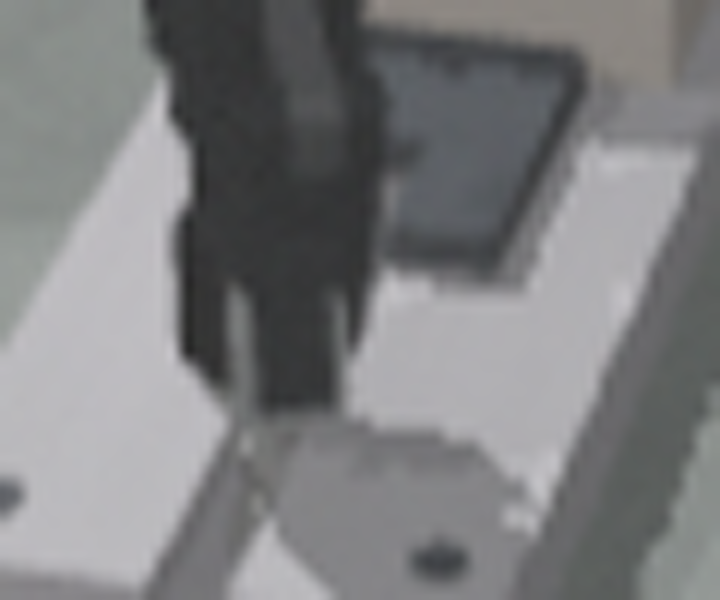

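```bash
python3 -m creep '[[0,0,0,0.3,0.1,-1.2,255],[0,0,0,0,0,0,255],[0,0,0,0,0,0,255]]'; python3 -m creep '[[0,0,0,0,0,0,255]]';python3 - <<'E'
from h import *
need(get_obs(),[.5718,.0678,.0318])
E
```

```text
clock: 13.65
position: [0.5422, -0.013, 0.0317]
ee_rot: [-0.068, 0.998, -0.0, 0.0]
ft_force: [0.3, -0.6, 2.1]
grip_width: 0.37
clock: 13.75
position: [0.5422, -0.013, 0.0317]
ee_rot: [-0.068, 0.998, -0.0, 0.0]
ft_force: [-0.0, 0.9, 2.4]
grip_width: 0.371
q [-0.5086  0.3726  0.5266  1.9025 -0.2311  0.9255  1.8352] pos [ 0.5422 -0.013   0.0317] theta 97.80703557801024 clock 13.75
tool shift mm [-40.302   76.0274  -0.0308]
tilt [ 0.0007  0.     -1.    ] F [-0.0234  0.9046  2.3605] T [ 0.0066 -0.1046 -0.018 ] g 0.3706703460334639
```

```bash
python3 -m creep '[[0,0,0,-2.3,4.4,0,255],[0,0,0,-4.7,8.8,0,255],[0,0,0,-4.7,8.8,0,255],[0,0,0,0,0,0,255]]'
python3 - <<'E'
from h import *
need(get_obs(),[.5718,.0678,.0318])
E
```

```text
clock: 14.15
position: [0.5512, 0.0128, 0.0316]
ee_rot: [-0.069, 0.998, 0.0, 0.0]
ft_force: [-0.6, 2.8, 3.0]
grip_width: 0.37
q [-0.5391  0.3896  0.5139  1.8786 -0.2358  0.9325  1.7938] pos [0.5512 0.0128 0.0316] theta 97.95399143644967 clock 14.15
tool shift mm [-28.0315  51.5702  -0.1098]
tilt [ 0.0005  0.0009 -1.    ] F [-0.5728  2.7839  3.0153] T [ 0.7138 -0.0742 -0.0654] g 0.3695213590045507
```

```bash
python3 -m creep '[[0,0,0,-2.4,4.4,0,255],[0,0,0,-4.8,8.8,0,255],[0,0,0,-4.8,8.8,0,255],[0,0,0,-2.4,4.4,0,255],[0,0,0,0,0,0,255],[0,0,0,0,0,0,255]]'
python3 - <<'E'
from h import *
need(get_obs(),[.5718,.0678,.0318])
p,d=camera("side");cv2.imwrite("pics/side11.png",p)
x,y=280,155
cv2.imwrite(f"pics/side11c.png",cv2.resize(p[y:y+60,x:x+70],None,fx=10,fy=10,interpolation=cv2.INTER_CUBIC))
E
```

```text
clock: 14.75
position: [0.5614, 0.0398, 0.0317]
ee_rot: [-0.068, 0.998, 0.001, 0.0]
ft_force: [-0.6, 2.8, 2.7]
grip_width: 0.368
q [-0.5697  0.4113  0.5024  1.848  -0.2421  0.9419  1.7488] pos [0.5614 0.0398 0.0317] theta 97.85544559201718 clock 14.75
tool shift mm [-14.0983  26.3014  -0.0064]
tilt [ 0.0006  0.0015 -1.    ] F [-0.6462  2.8035  2.6633] T [ 0.5993 -0.1215 -0.0105] g 0.36750283944691525
```

View pics/side11c.png

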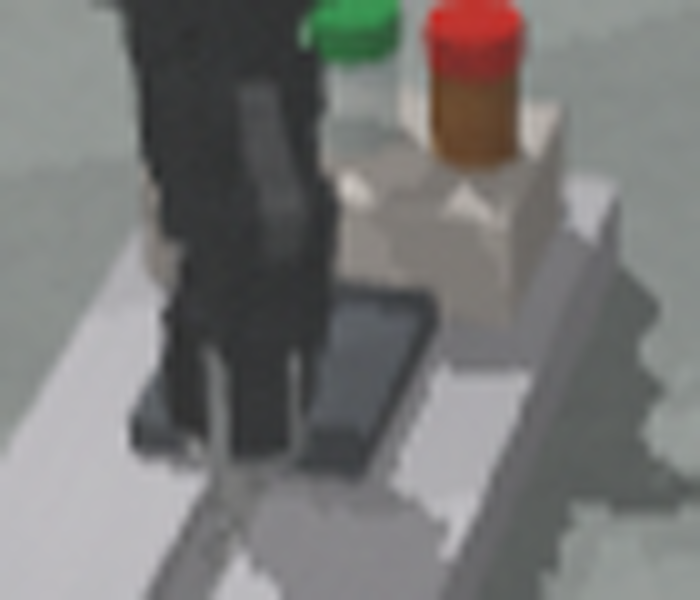

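```bash
python3 -m creep '[[0,0,0,-2.4,4.4,0,255],[0,0,0,-2.4,4.4,0,255],[0,0,0,-2.4,4.4,0,255],[0,0,0,-1.9,3.5,0,255],[0,0,0,0,0,0,255],[0,0,0,0,0,0,255]]'
python3 - <<'E'
from h import *
need(get_obs(),[.5718,.0678,.0318])
E
```

```text
clock: 15.4
position: [0.5681, 0.057, 0.0317]
ee_rot: [-0.068, 0.998, 0.0, 0.0]
ft_force: [-0.2, -0.4, 3.1]
grip_width: 0.372
q [-0.5885  0.427   0.4953  1.826  -0.2454  0.9488  1.7208] pos [0.5681 0.057  0.0317] theta 97.83570856167415 clock 15.4
tool shift mm [-5.1473 10.2294 -0.113 ]
tilt [ 0.0004  0.0007 -1.    ] F [-0.2352 -0.3667  3.1065] T [-0.044  -0.0185 -0.0283] g 0.3717761258067655
```

```bash
python3 -m creep '[[0,0,0,-1.4,2.65,0,255],[0,0,0,-1.4,2.65,0,255],[0,0,0,0,0,0,255]]'; python3 -m creep '[[0,0,0,-0.95,1.8,0,255],[0,0,0,0,0,0,255]]';python3 -m creep '[[0,0,0,-0.5,0.9,0,255],[0,0,0,0,0,0,255]]'
```

```text
clock: 15.7
position: [0.5701, 0.0622, 0.0316]
ee_rot: [-0.068, 0.998, 0.0, 0.0]
ft_force: [-0.1, -1.6, 4.5]
grip_width: 0.368
clock: 15.9
position: [0.5707, 0.064, 0.0316]
ee_rot: [-0.068, 0.998, 0.0, 0.0]
ft_force: [-0.6, -2.1, 3.8]
grip_width: 0.369
clock: 16.1
position: [0.571, 0.0648, 0.0316]
ee_rot: [-0.068, 0.998, 0.0, -0.0]
ft_force: [-0.7, -3.0, 4.2]
grip_width: 0.369
```

```bash
python3 -m creep '[[0,0,0,-0.5,0.9,-0.3,255],[0,0,0,0,0,0,255]]';python3 -m creep '[[0,0,0,-0.25,0.45,0,255],[0,0,0,0,0,0,255]]';python3 -m creep '[[0,0,0,-0.25,0.45,0,255],[0,0,0,0,0,0,255]]'
```

```text
clock: 16.3
position: [0.5713, 0.0663, 0.0318]
ee_rot: [-0.068, 0.998, 0.0, -0.0]
ft_force: [1.0, -1.4, 1.7]
grip_width: 0.369
clock: 16.5
position: [0.5715, 0.0665, 0.0318]
ee_rot: [-0.068, 0.998, 0.0, -0.0]
ft_force: [-0.9, -1.2, 1.0]
grip_width: 0.37
clock: 16.7
position: [0.5717, 0.0669, 0.0318]
ee_rot: [-0.068, 0.998, 0.0, -0.0]
ft_force: [-0.8, -0.1, 0.8]
grip_width: 0.367
```

```bash
python3 -m creep '[[0,0,0,-0.25,0.45,0,255],[0,0,0,0,0,0,255]]';python3 -m creep '[[0,0,0,-0.25,0.45,0,255],[0,0,0,0,0,0,255]]';python3 -m creep '[[0,0,0,-0.25,0.45,0,255],[0,0,0,0,0,0,255]]';python3 -m creep '[[0,0,0,-0.25,0.45,0,255],[0,0,0,0,0,0,255]]'
```

```text
clock: 16.9
position: [0.5719, 0.0674, 0.0319]
ee_rot: [-0.068, 0.998, 0.0, -0.0]
ft_force: [-1.0, -0.6, -0.4]
grip_width: 0.37
clock: 17.1
position: [0.5722, 0.0679, 0.0319]
ee_rot: [-0.068, 0.998, 0.0, 0.0]
ft_force: [-0.6, -0.5, 0.3]
grip_width: 0.368
clock: 17.3
position: [0.5723, 0.0683, 0.0319]
ee_rot: [-0.068, 0.998, 0.0, 0.0]
ft_force: [0.6, -0.2, 0.4]
grip_width: 0.371
clock: 17.5
position: [0.5725, 0.0688, 0.0319]
ee_rot: [-0.068, 0.998, 0.0, 0.0]
ft_force: [0.3, -0.2, -0.1]
grip_width: 0.37
```

```bash
python3 -m creep '[[0,0,0,-0.25,0.45,0,255],[0,0,0,0,0,0,255]]'
python3 - <<'E'
from h import *
p,d=camera("side");cv2.imwrite("pics/side12.png",p)
s=cv2.imread("pics/side0.png");x,y=285,145
cv2.imwrite(f"pics/side12c.png",np.hstack([cv2.resize(q[y:y+65,x:x+60],None,fx=6.6,fy=6.6,interpolation=cv2.INTER_CUBIC) for q in(s,p)]))
E
```

```text
clock: 17.7
position: [0.5727, 0.0691, 0.0319]
ee_rot: [-0.068, 0.998, -0.0, -0.0]
ft_force: [-1.0, -1.0, 0.9]
grip_width: 0.366
```

View pics/side12c.png

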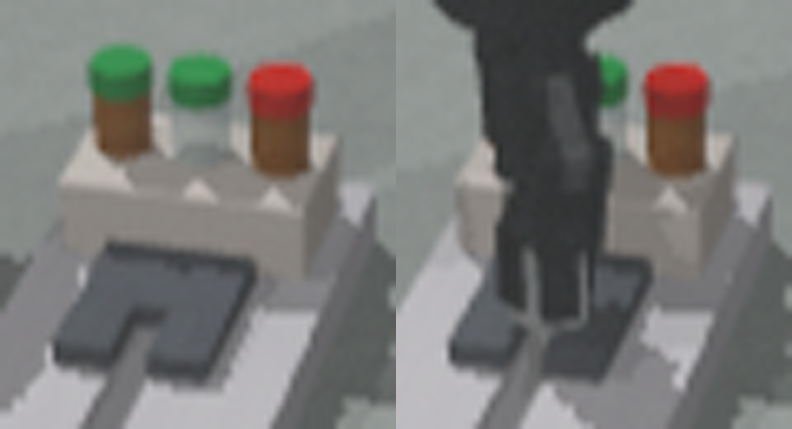

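```bash
python3 -m creep '[[0,0,0,-0.2,0.4,0,255],[0,0,0,0,0,0,255]]';python3 -m creep '[[0,0,0,-0.2,0.4,0,255],[0,0,0,0,0,0,255]]'
```

```text
clock: 17.95
position: [0.5727, 0.0692, 0.0319]
ee_rot: [-0.068, 0.998, -0.0, -0.0]
ft_force: [-0.5, -1.5, 0.1]
grip_width: 0.368
clock: 18.15
position: [0.5728, 0.0694, 0.0319]
ee_rot: [-0.068, 0.998, -0.0, -0.0]
ft_force: [-1.4, -4.2, 0.7]
grip_width: 0.368
```

```bash
python3 -m creep '[[0,0,0,0.3,-0.6,-0.1,255],[0,0,0,0,0,0,255]]';python3 - <<'E'
from h import *
need(get_obs(),[.5718,.0678,.0318])
E
python3 -m creep '[[0,0,0.05,0,0,0,255],[0,0,0.1,0,0,0,255],[0,0,0.1,0,0,0,255],[0,0,0,0,0,0,255]]';python3 - <<'E'
from h import *
need(get_obs(),[.5718,.0678,.0318])
E
```

```text
clock: 18.35
position: [0.5728, 0.0693, 0.032]
ee_rot: [-0.068, 0.998, 0.0, 0.0]
ft_force: [-0.0, -2.0, -0.7]
grip_width: 0.372
q [-0.6019  0.4383  0.4906  1.8092 -0.2475  0.955   1.7006] pos [0.5728 0.0693 0.032 ] theta 97.80432465709423 clock 18.35
tool shift mm [ 1.1589 -1.344   0.1745]
tilt [ 0.      0.0001 -1.    ] F [-0.011  -2.002  -0.6785] T [-0.7303  0.1158 -0.0131] g 0.3717070325264303
clock: 18.75
position: [0.5724, 0.0694, 0.0319]
ee_rot: [0.058, 0.998, -0.0, -0.0]
ft_force: [-2.5, -2.9, 0.1]
grip_width: 0.371
q [-0.6429  0.4479  0.5422  1.8115 -0.2765  0.9588  1.4719] pos [0.5724 0.0694 0.0319] theta 83.39821878180823 clock 18.75
tool shift mm [ 0.4398 -1.6308  0.0733]
tilt [-0.0007 -0.0002 -1.    ] F [-2.4696 -2.9015  0.1252] T [-0.6503  0.5754 -0.0249] g 0.3707206517548969
```

```bash
python3 -m creep '[[0,0,0.1,0.2,-0.3,0,255],[0,0,0.14,0,0,0,255],[0,0,0.14,0,0,0,255],[0,0,0.14,0,0,0,255],[0,0,0,0,0,0,255]]';python3 - <<'E'
from h import *
need(get_obs(),[.5728,.069,.0318])
E
```

```text
clock: 19.25
position: [0.5725, 0.0693, 0.0319]
ee_rot: [0.311, 0.95, -0.0, -0.0]
ft_force: [-1.8, -1.5, 0.2]
grip_width: 0.37
q [-0.727   0.4726  0.6508  1.8161 -0.3413  0.9675  1.0055] pos [0.5725 0.0693 0.0319] theta 53.732815077537225 clock 19.25
tool shift mm [-0.4257 -0.004   0.1187]
tilt [-0.0002 -0.0002 -1.    ] F [-1.7629 -1.499   0.2225] T [-0.5541  0.3911 -0.0391] g 0.3703815660266549
```

```bash
python3 -m creep '[[0,0,0.14,0.1,0,0,255],[0,0,0.14,0,0,0,255],[0,0,0.14,0,0,0,255],[0,0,0.14,0,0,0,255],[0,0,0.14,0,0,0,255],[0,0,0,0,0,0,255]]';python3 - <<'E'
from h import *
need(get_obs(),[.5728,.069,.0318])
p,d=camera("side");cv2.imwrite("pics/side13.png",p)
x,y=285,145
cv2.imwrite(f"pics/side13c.png",cv2.resize(p[y:y+65,x:x+60],None,fx=9,fy=9,interpolation=cv2.INTER_CUBIC))
E
```

```text
clock: 19.85
position: [0.5719, 0.0697, 0.0317]
ee_rot: [0.617, 0.787, -0.0, -0.001]
ft_force: [-3.8, -1.3, 1.6]
grip_width: 0.37
q [-0.8394  0.5212  0.802   1.8216 -0.443   0.9891  0.3879] pos [0.5719 0.0697 0.0317] theta 13.80618483142516 clock 19.85
tool shift mm [-0.8722  0.7234 -0.0631]
tilt [-0.0013  0.0002 -1.    ] F [-3.844  -1.2723  1.5976] T [-0.085   1.0512 -0.0321] g 0.36960753977859695
```

View pics/side13c.png

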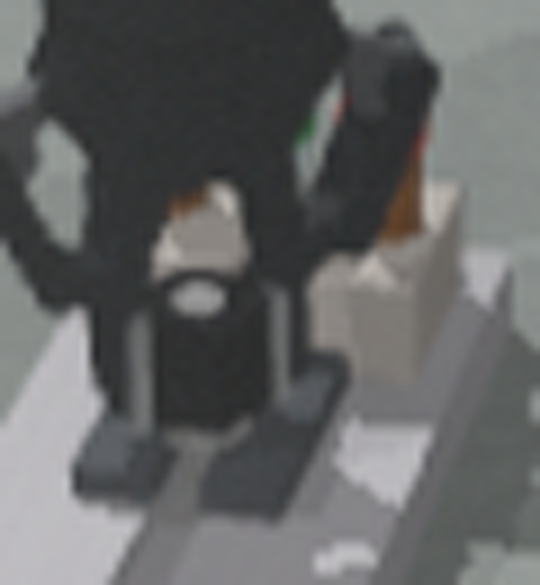

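```bash
python3 -m creep '[[0,0,0.08,0,-0.4,0,255],[0,0,0.08,0,0,0,255],[0,0,0,0,0,0,255]]';python3 - <<'E'
from h import *
need(get_obs(),[.5728,.069,.0318])
E
python3 -m creep '[[0,0,0.1,0,0,0.2,255],[0,0,0.1,0,0,0.3,255],[0,0,0,0,0,0,255]]';python3 - <<'E'
from h import *
need(get_obs(),[.5728,.069,.0318])
E
```

```text
clock: 20.2
position: [0.5715, 0.0699, 0.0318]
ee_rot: [0.677, 0.736, -0.0, -0.001]
ft_force: [-5.9, 1.4, 1.8]
grip_width: 0.371
q [-0.8643  0.534   0.8366  1.8237 -0.4685  0.9951  0.2497] pos [0.5715 0.0699 0.0318] theta 4.7507372382566935 clock 20.2
tool shift mm [-0.9758  1.182   0.0045]
tilt [-0.0012  0.0009 -1.    ] F [-5.8702  1.3873  1.7941] T [0.4028 1.2971 0.0294] g 0.3713805586818476
clock: 20.5
position: [0.5715, 0.0701, 0.0313]
ee_rot: [0.747, 0.664, -0.0, -0.001]
ft_force: [-6.7, 1.7, 3.1]
grip_width: 0.364
q [-0.8948  0.5542  0.8806  1.8251 -0.5033  1.0042  0.0757] pos [0.5715 0.0701 0.0313] theta -6.740695099730244 clock 20.5
tool shift mm [-0.9003  1.465  -0.469 ]
tilt [-0.0016  0.0012 -1.    ] F [-6.667   1.6761  3.1096] T [0.5607 1.5698 0.0089] g 0.3641647644059782
```

```bash
python3 -m creep '[[0,0,0,0.2,-0.8,0,255],[0,0,0,0,0,0,255]]';python3 - <<'E'
from h import *
need(get_obs(),[.5728,.069,.0318])
E
python3 -m creep '[[0,0,0.1,0,0,0.3,255],[0,0,0.1,0,0,0.3,255],[0,0,0,0,0,0,255]]';python3 - <<'E'
from h import *
need(get_obs(),[.5728,.069,.0318])
p,d=camera("side");cv2.imwrite("pics/side14.png",p)
x,y=285,145
cv2.imwrite(f"pics/side14c.png",cv2.resize(p[y:y+65,x:x+60],None,fx=9,fy=9,interpolation=cv2.INTER_CUBIC))
E
```

```text
clock: 20.7
position: [0.5713, 0.07, 0.0315]
ee_rot: [0.747, 0.664, 0.0, -0.0]
ft_force: [-3.6, 2.7, 0.8]
grip_width: 0.366
q [-0.896   0.5524  0.881   1.8269 -0.5022  1.0021  0.0753] pos [0.5713 0.07   0.0315] theta -6.719470600444569 clock 20.7
tool shift mm [-0.8133  1.6076 -0.2838]
tilt [ 0.      0.0009 -1.    ] F [-3.5903  2.7277  0.7964] T [0.529  0.83   0.0146] g 0.36601561072110494
clock: 21.0
position: [0.5713, 0.0701, 0.0309]
ee_rot: [0.811, 0.585, 0.0, -0.0]
ft_force: [-5.0, 3.9, 2.5]
grip_width: 0.366
q [-0.926   0.5755  0.9256  1.8283 -0.5392  1.0125 -0.1002] pos [0.5713 0.0701 0.0309] theta -18.375052992729717 clock 21.0
tool shift mm [-0.5797  1.8117 -0.9396]
tilt [-0.0003  0.0007 -1.    ] F [-5.0007  3.9182  2.5031] T [0.9605 1.0325 0.0082] g 0.3662647817302028
```

View pics/side14c.png

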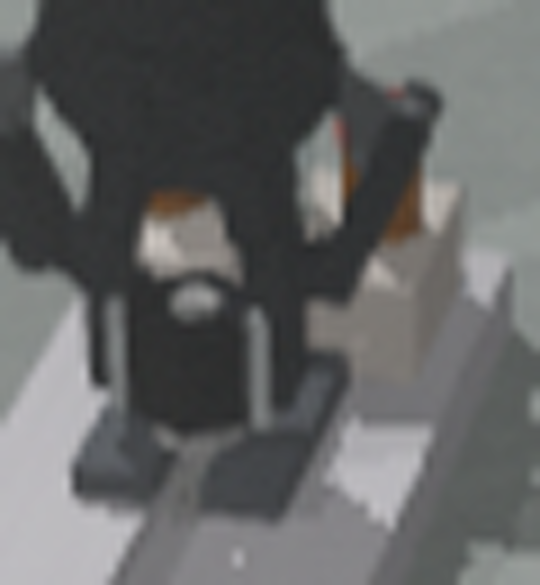

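```bash
python3 -m creep '[[0,0,0.1,0.2,-0.7,0.2,255],[0,0,0.1,0,0,0.3,255],[0,0,0,0,0,0,255]]';python3 - <<'E'
from h import *
need(get_obs(),[.5728,.069,.0318])
E
```

```text
clock: 21.35
position: [0.5711, 0.0702, 0.0305]
ee_rot: [0.865, 0.502, 0.0, 0.0]
ft_force: [-1.1, 4.6, 0.8]
grip_width: 0.37
q [-0.9555  0.5987  0.9693  1.8309 -0.576   1.0226 -0.2714] pos [0.5711 0.0702 0.0305] theta -29.758829525623256 clock 21.35
tool shift mm [-0.2258  2.1055 -1.348 ]
tilt [ 0.0007  0.0002 -1.    ] F [-1.088   4.5795  0.7712] T [ 0.8958  0.524  -0.0285] g 0.37002653314212103
```

```bash
python3 -m creep '[[0,0,0.1,0.3,-0.3,0.3,255],[0,0,0.1,0,0,0.3,255],[0,0,0,0,0,0,255]]';python3 - <<'E'
from h import *
need(get_obs(),[.5728,.069,.0318])
E
```

```text
clock: 21.65
position: [0.5712, 0.0705, 0.0302]
ee_rot: [0.911, 0.413, 0.0, 0.0]
ft_force: [-2.9, 4.6, 4.2]
grip_width: 0.366
q [-0.9824  0.6247  1.0121  1.832  -0.6146  1.036  -0.4424] pos [0.5712 0.0705 0.0302] theta -41.19213753211676 clock 21.65
tool shift mm [-0.0441  2.212  -1.595 ]
tilt [ 0.0009  0.0003 -1.    ] F [-2.9103  4.6297  4.2223] T [ 0.8244  0.5976 -0.0144] g 0.3657406920748515
```

```bash
python3 -m creep '[[0,0,0.1,0.3,-0.3,0,255],[0,0,0.1,0,0,0,255],[0,0,0,0,0,0,255]]';python3 - <<'E'
from h import *
need(get_obs(),[.5728,.069,.0318])
p,d=camera("side");cv2.imwrite("pics/side15.png",p)
x,y=285,145
cv2.imwrite(f"pics/side15c.png",cv2.resize(p[y:y+65,x:x+60],None,fx=9,fy=9,interpolation=cv2.INTER_CUBIC))
E
```

```text
clock: 21.95
position: [0.5713, 0.0705, 0.0302]
ee_rot: [0.947, 0.32, 0.001, 0.0]
ft_force: [-0.5, 2.8, 4.3]
grip_width: 0.37
q [-1.0079  0.6525  1.0546  1.8329 -0.6535  1.0513 -0.6137] pos [0.5713 0.0705 0.0302] theta -52.64275357527685 clock 21.95
tool shift mm [ 0.2874  2.1549 -1.5772]
tilt [ 0.0012 -0.0002 -1.    ] F [-0.5073  2.8354  4.2866] T [ 0.537   0.3477 -0.0274] g 0.3699588803213915
```

View pics/side15c.png

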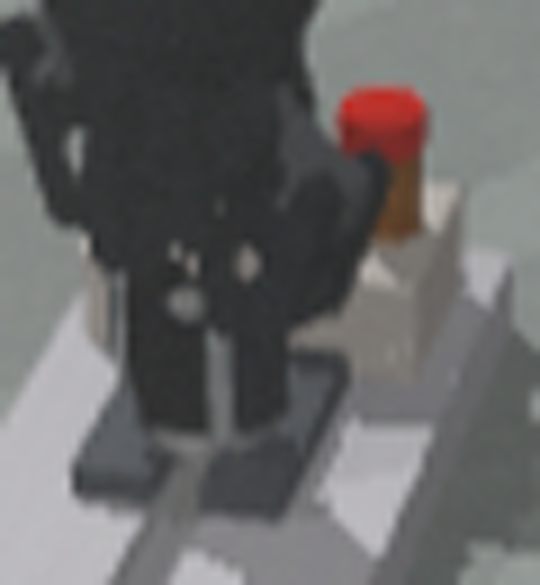

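```bash
python3 -m creep '[[0,0,0,0.2,-0.1,-0.6,255],[0,0,0,0,0,0,255]]';python3 -m creep '[[0,0,0,0,0,-0.6,255],[0,0,0,0,0,0,255]]';python3 -m creep '[[0,0,0,0,0,-0.6,255],[0,0,0,0,0,0,255]]';python3 - <<'E'
from h import *
need(get_obs(),[.5728,.069,.0318])
E
```

```text
clock: 22.2
position: [0.571, 0.0705, 0.0304]
ee_rot: [0.947, 0.32, 0.0, 0.0]
ft_force: [1.6, 1.2, -2.4]
grip_width: 0.366
clock: 22.4
position: [0.5708, 0.0705, 0.0308]
ee_rot: [0.948, 0.319, 0.0, 0.0]
ft_force: [3.3, 0.0, -7.4]
grip_width: 0.372
clock: 22.6
position: [0.5707, 0.0705, 0.0314]
ee_rot: [0.948, 0.318, 0.0, 0.0]
ft_force: [5.3, -0.4, -9.5]
grip_width: 0.366
q [-1.0099  0.651   1.057   1.8328 -0.6516  1.0541 -0.6188] pos [0.5707 0.0705 0.0314] theta -52.870677981481386 clock 22.6
tool shift mm [ 0.7734  2.4141 -0.3728]
tilt [ 0.0003 -0.0006 -1.    ] F [ 5.3378 -0.3703 -9.4728] T [-0.1553 -1.209   0.0618] g 0.3656153430517479
```

```bash
python3 -m creep '[[0,0,0,0,0,-0.4,255],[0,0,0,0,0,0,255]]';python3 -m creep '[[0,0,0,0,0,-0.4,255],[0,0,0,0,0,0,255]]';python3 - <<'E'
from h import *
need(get_obs(),[.5728,.069,.0318])
E
```

```text
clock: 22.8
position: [0.5707, 0.0705, 0.0316]
ee_rot: [0.948, 0.318, 0.0, 0.0]
ft_force: [7.0, 0.0, -13.6]
grip_width: 0.366
clock: 23.0
position: [0.5706, 0.0705, 0.0318]
ee_rot: [0.948, 0.318, -0.0, 0.001]
ft_force: [7.3, -1.5, -15.8]
grip_width: 0.371
q [-1.0108  0.6506  1.0576  1.8327 -0.6507  1.0545 -0.6195] pos [0.5706 0.0705 0.0318] theta -52.87113403361938 clock 23.0
tool shift mm [ 0.8376  2.479  -0.038 ]
tilt [ 0.0002 -0.001  -1.    ] F [  7.2784  -1.4639 -15.7632] T [-0.1639 -1.7996  0.1014] g 0.3712286642734463
```

```bash
python3 -m creep '[[0,0,0,0,0,1,255],[0,0,0,0,0,1,255],[0,0,0,0,0,0,255]]';python3 - <<'E'
from h import *
need(get_obs(),[.5728,.069,.0318])
E
python3 -m creep '[[0,0,0.1,0,0,0.2,255],[0,0,0.1,0,0,0,255],[0,0,0.1,0,0,0,255],[0,0,0,0,0,0,255]]';python3 - <<'E'
from h import *
need(get_obs(),[.5728,.069,.0318])
E
```

```text
clock: 23.3
position: [0.5709, 0.0705, 0.0308]
ee_rot: [0.948, 0.318, 0.0, 0.0]
ft_force: [2.1, -0.9, -0.5]
grip_width: 0.369
q [-1.0088  0.6519  1.056   1.8327 -0.6531  1.0533 -0.618 ] pos [0.5709 0.0705 0.0308] theta -52.88998048313528 clock 23.3
tool shift mm [ 0.5863  2.3374 -0.956 ]
tilt [ 0.0004  0.     -1.    ] F [ 2.0617 -0.9402 -0.4791] T [-0.2083 -0.4955  0.1188] g 0.36869823977550614
clock: 23.7
position: [0.571, 0.0707, 0.0304]
ee_rot: [0.985, 0.172, 0.0, 0.0]
ft_force: [3.9, -1.5, -3.3]
grip_width: 0.369
q [-1.0431  0.698   1.1172  1.8341 -0.714   1.0792 -0.8766] pos [0.571  0.0707 0.0304] theta -70.20931080301365 clock 23.7
tool shift mm [ 1.132   2.168  -1.4169]
tilt [ 0.0007 -0.0005 -1.    ] F [ 3.9397 -1.4726 -3.3266] T [-0.1835 -0.9188  0.0117] g 0.36879208885915227
```

```bash
python3 -m creep '[[0,0,0.1,0.3,0.2,0.6,255],[0,0,0.1,0,0,0.2,255],[0,0,0,0,0,0,255]]';python3 - <<'E'
from h import *
need(get_obs(),[.5728,.069,.0318])
E
```

```text
clock: 24.0
position: [0.5714, 0.0706, 0.0302]
ee_rot: [0.997, 0.073, 0.0, -0.0]
ft_force: [1.5, -0.9, 4.9]
grip_width: 0.367
q [-1.061   0.7303  1.1548  1.8339 -0.7549  1.0992 -1.0461] pos [0.5714 0.0706 0.0302] theta -81.5994607809013 clock 24.0
tool shift mm [ 1.1903  1.8385 -1.6439]
tilt [ 0.0004  0.0003 -1.    ] F [ 1.5186 -0.9336  4.8773] T [-0.1163 -0.2242 -0.0348] g 0.3672508649868004
```

```bash
python3 -m creep '[[0,0,0,0,0,-0.7,255],[0,0,0,0,0,0,255]]';python3 -m creep '[[0,0,0,0,0,-0.6,255],[0,0,0,0,0,0,255]]';python3 -m creep '[[0,0,0,0,0,-0.6,255],[0,0,0,0,0,0,255]]'
```

```text
clock: 24.2
position: [0.5713, 0.0706, 0.0303]
ee_rot: [0.997, 0.075, 0.0, 0.0]
ft_force: [4.4, -1.3, -3.0]
grip_width: 0.369
clock: 24.4
position: [0.5712, 0.0707, 0.0304]
ee_rot: [0.997, 0.075, 0.0, 0.0]
ft_force: [6.9, -0.6, -9.1]
grip_width: 0.368
clock: 24.6
position: [0.571, 0.0706, 0.0305]
ee_rot: [0.997, 0.075, 0.0, 0.0]
ft_force: [9.0, -2.2, -14.9]
grip_width: 0.366
```

```bash
python3 -m creep '[[0,0,0,0,0,1.4,255],[0,0,0,0,0,0,255]]';python3 -m creep '[[0,0,0.08,0.1,0,0,255],[0,0,0.08,0,0,0,255],[0,0,0.08,0,0,0,255],[0,0,0,0,0,0,255]]';python3 - <<'E'
from h import *
need(get_obs(),[.5728,.069,.0318])
p,d=camera("side");cv2.imwrite("pics/side16.png",p)
x,y=285,145
cv2.imwrite(f"pics/side16c.png",cv2.resize(p[y:y+65,x:x+60],None,fx=9,fy=9,interpolation=cv2.INTER_CUBIC))
E
```

```text
clock: 24.8
position: [0.5712, 0.0706, 0.0302]
ee_rot: [0.997, 0.074, 0.0, -0.0]
ft_force: [4.0, -1.2, 0.1]
grip_width: 0.37
clock: 25.2
position: [0.5714, 0.0706, 0.0301]
ee_rot: [0.999, -0.047, 0.0, 0.0]
ft_force: [5.2, -0.8, 0.3]
grip_width: 0.372
q [-1.082   0.7698  1.1991  1.8345 -0.8021  1.1243 -1.2534] pos [0.5714 0.0706 0.0301] theta -95.35050630642849 clock 25.2
tool shift mm [ 1.5207  1.4632 -1.6621]
tilt [ 0.0006 -0.0002 -1.    ] F [ 5.1754 -0.8164  0.3281] T [-0.0776 -0.7486  0.0136] g 0.37175560349472
```

View pics/side16c.png

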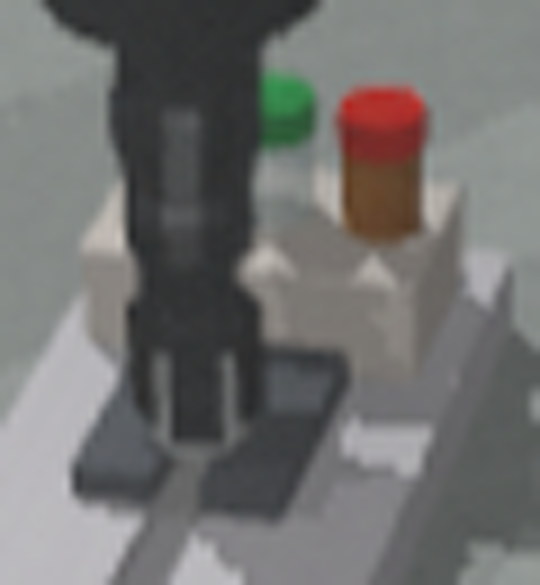

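```bash
python3 -m creep '[[0,0,0,0.5,0,0,255],[0,0,0,0,0,0,255],[0,0,0,0,0,0,150],[0,0,0,0,0,0,125],[0,0,0,0,0,0,125],[0,0,0,0,0,0,125]]';python3 - <<'E'
from h import *
need(get_obs(),[.5728,.069,.0318])
p,d=camera("side");cv2.imwrite("pics/side17.png",p)
x,y=285,145
cv2.imwrite(f"pics/side17c.png",cv2.resize(p[y:y+65,x:x+60],None,fx=9,fy=9,interpolation=cv2.INTER_CUBIC))
E
```

```text
clock: 25.85
position: [0.5714, 0.0708, 0.0298]
ee_rot: [0.999, -0.046, -0.0, -0.0]
ft_force: [-1.2, -0.3, -1.1]
grip_width: 0.512
q [-1.0807  0.7701  1.1975  1.8338 -0.802   1.1249 -1.2523] pos [0.5714 0.0708 0.0298] theta -95.2657438938837 clock 25.85
tool shift mm [ 1.5902  1.7058 -2.0233]
tilt [-0.0005  0.0003 -1.    ] F [-1.1653 -0.2748 -1.1444] T [-0.0372 -0.0179  0.036 ] g 0.511709497536887
```

View pics/side17c.png

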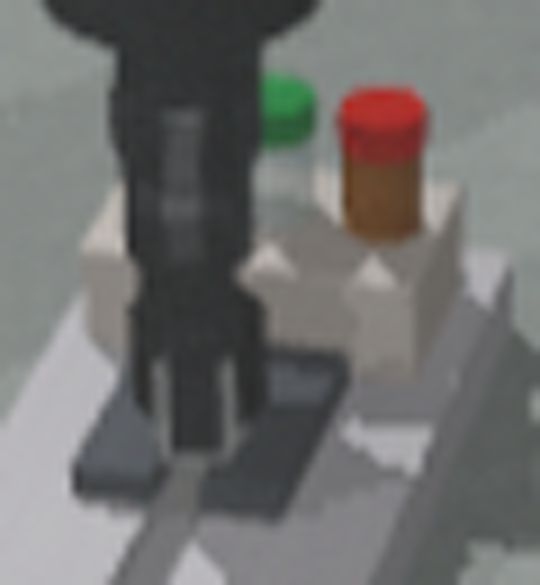

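```bash
python3 -m creep '[[0,0,0,0,0,-5,125],[0,0,0,0,0,-8,125],[0,0,0,0,0,-10,125],[0,0,0,0,0,-15,125],[0,0,0,0,0,-25,125],[0,0,0,0,0,-35,125],[0,0,0,0,0,-35,125],[0,0,0,0,0,0,125]]'; python3 -m creep '[[0,0,0,0,40,-20,125],[0,0,0,0,50,0,125],[0,0,0,0,50,0,125],[0,0,0,0,50,0,125],[0,0,0,0,0,0,125]]'
python3 - <<'E'
from h import *
need(get_obs(),[.5728,.069,.0318])
p,d=camera("side");cv2.imwrite("pics/side18.png",p);t,_=camera("top");cv2.imwrite("pics/top18.png",t)
x,y=285,145
cv2.imwrite(f"pics/side18c.png",cv2.resize(p[y:y+65,x:x+60],None,fx=9,fy=9,interpolation=cv2.INTER_CUBIC))
E
```

```text
clock: 26.7
position: [0.574, 0.0698, 0.1684]
ee_rot: [0.999, -0.047, 0.003, -0.001]
ft_force: [0.3, -0.6, -0.5]
grip_width: 0.515
clock: 27.2
position: [0.5516, -0.1274, 0.1844]
ee_rot: [0.999, -0.052, 0.001, 0.001]
ft_force: [-0.0, 0.5, -0.5]
grip_width: 0.508
q [-0.8343  0.4832  1.2839  1.7181 -0.4791  1.3056 -1.126 ] pos [ 0.5516 -0.1274  0.1844] theta -95.98332887637501 clock 27.2
tool shift mm [   0.3671 -197.7529  152.324 ]
tilt [ 0.0016 -0.0016 -1.    ] F [-0.0246  0.5481 -0.5405] T [ 0.0171  0.0535 -0.0001] g 0.5083762891689351
```

View pics/side18c.png

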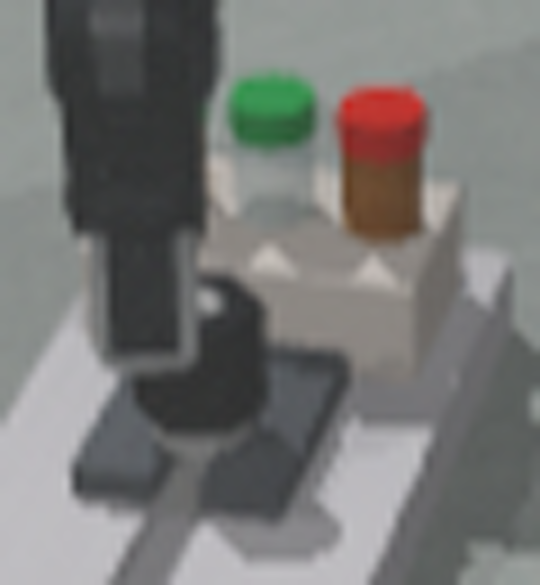

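View pics/top18.png

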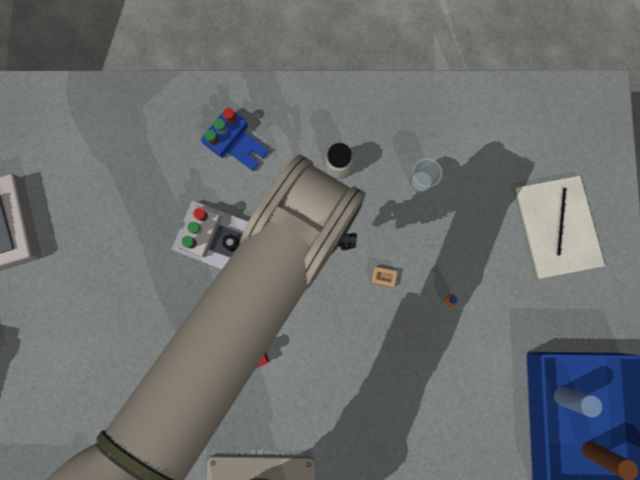

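Run:
```python
from h import *
t=cv2.imread("pics/top18.png");x,y=165,190
s0=cv2.imread("pics/top0.png")
cv2.imwrite("pics/c18.png",np.hstack([cv2.resize(q[y:y+85,x:x+85],None,fx=4.6,fy=4.6,interpolation=cv2.INTER_CUBIC) for q in(s0,t)]))
```

```text
(no output)
```

View pics/c18.png

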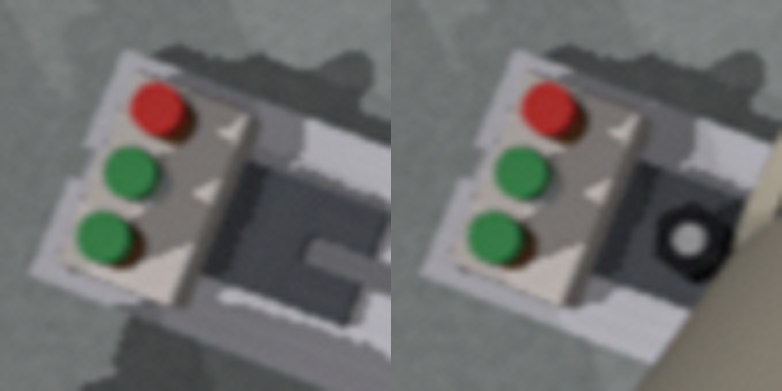

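The holder's white block is at the same pixels before and after (red cap at crop (158,108) against (549-391,108)). The knob stands over the closed end of the notch, at about (688-391,240).

```bash
python3 -c "
from workcell import *
print(hand_in())"
```

```text
the job is handed in; nothing more can be done
None
```

The T-bolt is clamped in the notch of the holder's foot, the knob is released, and the job was handed in at about 27 s on the robot's clock. I don't know the verdict, because `hand_in()` reports none.

**What I did:**
- I gripped the knob, lifted the bolt out of the block and lowered the head lengthwise to the slot floor. Floor contact came at the same tool height at which I had gripped the bolt in the block.
- I slid the bolt along the slot until the stem met the notch's closed end, which I felt as about 4 N.
- I turned the knob clockwise by about 193° in all. The washer met the foot after about 1.6 mm of travel. The head then met the lips, shown by a stiff response when I tried lifting. After that I added 0.24 rad.

**Last checks:**
- **Pictures:** the knob stands upright over the notch's closed end. The holder is at the same pixels as at the start, and the jar, beaker and vial look undisturbed.
- **Robot:** it was clear of everything, with the force near zero.

**What disagreed or stayed uncertain:**
- **Tool height:** the camera showed the fingertips about 40 mm farther back than the stated tool frame. My first closing shut on nothing above the knob, so I worked by the images instead.
- **Clamping force:** I could not measure it; from the turn angle I estimate 13–25 N. The lower end is short of the 15 N called firm, but above the 8 N that is judged.
- **Wrist torque:** it was too noisy to confirm the clamping.
- **Sideways force:** it reached about 7 N while turning and about 9 N during the lift test, and I eased it before letting go.

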